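# Slide the pantry lamp round its bent rod and switch it on

### The job

The little strip lamp hangs by a bored blue carriage on the bent steel rod: slide it gently along the rod, turning it with the bend and never forcing it against the rod, until it sits fully home against the orange stop collar at the far end, and let go of it there. Then flip its toggle switch, standing to the left, all the way over to on. Leave everything else on the shelf where it stands.

Things in the scene. Friction and masses are not known exactly. Their poses are not given: they have to be found in the camera images.
- rail: fixed level steel rod, 10 mm thick, axis 115 mm up, a post at each end. Origin: on the shelf below the start of the bend; z up. Straight from x = -150 mm to 0 at y = 0, then bends right 70 degrees, radius 140 mm about (0, -140) mm, then 55 mm straight to the stop collar, 60 mm more to the post. Hand-bent: the bend wanders up to 8 mm sideways and 0.14 rad off that arc; follow it by feel
- stop: orange stop collar fixed on the rod, 22 mm diameter, 12 mm thick, rigid. Origin: centre of the face that the carriage meets, on the rod's axis; x points along the rod, away from the arriving carriage; z up. The carriage is to be pressed on it lightly, well under 20 N
- carriage: loose blue carriage, 0.2 kg, on the straight part of the rod, a lamp hung below. Origin: centre of the bore; x along the bore towards the stop, z up. Bore 14 x 14 mm, 24 mm long (2 mm play all round), friction on rod about 0.3. Block 24 x 24 x 24 mm. Grip tab on top: 24 mm along x, 12 mm thick in y, z = 12 to 56 mm. Lamp 64 x 26 mm, z = -18 to -43. Binds if not turned with the bend
- carriage_nose (a point): centre of the carriage's leading bore mouth, 12 mm ahead of its origin along its x; fully home it meets the origin of the stop collar
- switch_base: white fixed switch block, 70 x 50 x 25 mm (x, y, z), with a dark hinge barrel of 13 mm radius across it, reaching up to 35 mm; origin: centre of its underside
- switch (a joint): angle of the toggle: 0 = off (leaning 0.5 rad towards the block's -x), 1.0 = on (leaning 0.5 rad towards its +x); it turns about the block's y axis 22 mm above the shelf, needs about 0.06 N m, and stays where it is left
- switch_tip (a point): centre of the black ball, 26 mm diameter, at the end of the toggle, 50 mm from its hinge axis
- teapot: white ceramic teapot with lid, 108 mm across and 110 mm high, about 165 mm long with spout and handle, standing inside the bend; origin: centre of its underside; leave alone
- kettle: dented aluminium kettle, 164 mm across, 185 mm high with its handle; origin: centre of its underside; leave alone
- lunchbox: yellow plastic lunch box snapped shut, 124 x 174 x 63 mm; origin: centre of its underside; leave alone
- tumbler_a: glass tumbler, 70 mm across, 100 mm high; origin: centre of its underside; leave alone
- tumbler_b: the other glass tumbler, same size; leave alone
- sugar_tin: red tin, 80 mm across, 110 mm high; origin: centre of its underside; leave alone
- mug: blue mug, 80 mm across, 85 mm high, handle on its +y side; origin: centre of its underside; leave alone

How it is judged:
On the way, in this order (a step that is already met when the one before it is completed fails the run):
1. the carriage is fully home against the stop collar and let go of, the switch still off (x of carriage_nose in the frame of stop between -0.003 and 0.003 m and distance between carriage_nose and stop below 0.007 m and value of joint switch below 0.3 rad and contact force between carriage and the fingers below 0.1 N), for 0.2 s.
2. the toggle is flipped to on, the carriage still home (x of carriage_nose in the frame of stop between -0.003 and 0.003 m and distance between carriage_nose and stop below 0.007 m and value of joint switch above 0.85 rad), for 0.2 s.
At the end, for the whole second after the job is handed in: the carriage hangs upright (within 0.35 rad) and still on the rod with its nose within 3 mm of the stop collar's face, and the toggle stands at more than 0.85 rad (on) (all of step 2 and angle between carriage's own z axis and vertical below 0.35 rad and linear speed of carriage below 0.02 m/s); the robot touches nothing.
It fails at once if the carriage is forced against the rod or stop: more than 20 N between them (contact force between carriage and rail above 20 N).
It fails at once if a bystander (teapot, kettle, lunch box, tumbler, sugar tin or mug) is shifted by more than 15 mm (distance of any of teapot, kettle, lunchbox, tumbler_a, tumbler_b, sugar_tin, mug from where it was at the start of the episode above 0.015 m).
It also fails if it takes over 72 s, if anything falls off the work surface, if the arm or the gripper's body presses on something with over 40 N, if the wrist force passes 120 N, or if a joint passes its speed limit or range.

### The arm

A 7-joint arm with a two-finger parallel gripper is mounted at the origin on the work surface. World frame = base frame: x ahead of the robot, y to its left, z up, the work surface at z = 0. Lengths are in m, angles in rad, forces in N, time in s.
With the tool pointing down it reaches from about 0.4 to 0.85 m from the base axis. Payload 10.4 kg.
Tool frame: the origin (TCP) lies between the finger pads; the fingertips stand 19 mm ahead of it and the grasp point (between the pads) is the TCP; x points along the fingers, y is the direction in which the jaws open and shut, and the axes are right-handed (so a half turn about x gives the same grasp; the last joint's range is limited). The gripper opens to 87 mm and grips with 3 to 60 N. Pads are 19 mm wide; open, the fingers measure 117 mm over their backs; the gripper's body (75 mm by 190 mm) begins 51 mm behind the grasp point.
Start: joints at [-1.331, 0.332, -0.065, 1.46, 0.022, 1.35, -0.088], TCP at [0.162, 0.604, 0.242] pointing down, gripper open.
Joint ranges: [-2.6, 2.6], [-0.5, 2.12], [-1.47, 1.34], [0.16, 2.42], [-1.27, 4.41], [0.06, 2.06], [-2.6, 2.6]. Speed limits (rad/s): [2.22, 2.22, 2.79, 2.79, 3.14, 3.14, 3.14].

### API

Orientations are given as a unit quaternion [x, y, z, w].
In Python, from bench import r gives the robot as it stands.
- The arm moves only by the tool drive_tool, never from a script. Its argument "motion" is a list of rows, each a list of 4 numbers: the shift along the tool's x, y, z in cm, then the turn about the tool's x in units of 5 degrees (1.0 is 5 degrees). In form: [[tx, ty, tz, twist], ...]. A call has 1 to 20 rows; each row is the pose to reach, as a shift and turn from the pose commanded when the call began, along the tool's axes at that moment; what a row does not reach only later rows make up. A row lasts 1/12 s, in which the tool goes at most 41.7 mm and 7.16 degrees, less where a joint would pass 70% of its speed; a pose out of reach is approached as far as the arm can. A call with a gripper value outside its range is refused whole. "grip" is the closure in counts, from 0 (fully open) to 255 (shut), set as the call begins (left out, the last holds). The fingers move at their own pace and stop on an object; "force" is the grip in N (left out, the last holds). Time passes only in rows, so rows that repeat a pose let the fingers close. It gives the time, the measured TCP pose, the force and the opening at its end, in the units of the state.
- r.read_state(): the state, without advancing time (a new reading comes with each control period).
- r.camera(name): name is "side" or "top" or "wrist"; returns the picture (480x640x3 uint8, red, green, blue); there is no depth.
- r.calibration(name): a dict with "fx", "fy", "cx", "cy" (pixels), "xyz" and "orientation" of the camera in the world. Camera axes: x right, y up, looking along -z (the intrinsics and any distortion apply to the point x, -y, -z); pixel columns grow to the right and rows downward; lengths in m; the calibration is good to about 2 mm. A picture is of the moment at which its call begins: read the wrist's pose just before it. calibration takes no time and is no camera call; for the wrist camera it gives the pose at the moment of the call.
- r.close_job(): hands the job in, once; it reports no verdict.
The state is a dict: "time": time; "joint_positions": joint angles; "joint_vel": joint speeds; "joint_torque": joint torques, N m; "ee_pos": TCP position; "eef_rot": TCP orientation; "ft_force": force on the tool from outside, world axes, zero at the start; "torque": the same for the moment, N m; "width": finger opening in m.
Only numpy, scipy, OpenCV 4.12 (cv2) and the standard library are available. Lean on these libraries where they do the work, as an engineer would, in place of code of your own. Each camera call takes 0.05 s, during which the arm holds its last target.

## Working session

There is one attempt and no reset: what is moved stays moved. The work goes in short steps, Python scripts to look and compute and a tool call to move; the robot and the scene stay as the last step left them, time stands still between calls to the robot, and variables do not carry over. Pictures are saved under pics/ and viewed, and the job is handed in when it is done.

Besides the shell and the picture viewer there is one more tool, called after "Emit:" as name(argument=value, ...) on one line, values as JSON. drive_tool: Moves the arm, as the interface text tells. Its arguments: {"type":"object","properties":{"motion":{"type":"array","items":{"type":"array","items":{"type":"number"}}},"grip":{"type":"number"},"force":{"type":"number"}},"required":["motion"]}

```bash
ls; mkdir -p pics
python3 - <<'E'
from bench import r
import cv2
s=r.read_state();print({k:s[k] for k in('time','ee_pos','eef_rot','ft_force','width')})
for n in('side','top','wrist'):
    print(n,r.calibration(n)); cv2.imwrite(f'pics/{n}0.png',r.camera(n)[:,:,::-1])
E
```

```text
pics
{'time': 0.0, 'ee_pos': array([0.16228325, 0.60317755, 0.24074909]), 'eef_rot': array([ 0.09211972,  0.70105062, -0.09315017,  0.70097434]), 'ft_force': array([-0.22847649, -0.08894172,  0.52821341]), 'width': 0.08702069408940229}
side {'fx': 576.099581256847, 'fy': 576.099581256847, 'cx': 314.6151733189857, 'cy': 235.34880237897818, 'xyz': array([-0.20937754, -0.804543  ,  0.79606496]), 'orientation': array([ 0.45088986, -0.16684585, -0.30972353,  0.82032441])}
top {'fx': 497.1155964951353, 'fy': 497.1155964951353, 'cx': 321.75050839933573, 'cy': 242.9305592374549, 'xyz': array([0.41275474, 0.03112622, 1.28017406]), 'orientation': array([-0.0217514 ,  0.04015446,  0.71234884, -0.70033822])}
wrist {'fx': 411.0747860582341, 'fy': 411.0747860582341, 'cx': 319.19370574826996, 'cy': 237.98206992001087, 'xyz': array([0.08999215, 0.62269414, 0.38446958]), 'orientation': array([-0.10824741, -0.08262851,  0.60293448,  0.78608208])}
```

View pics/side0.png

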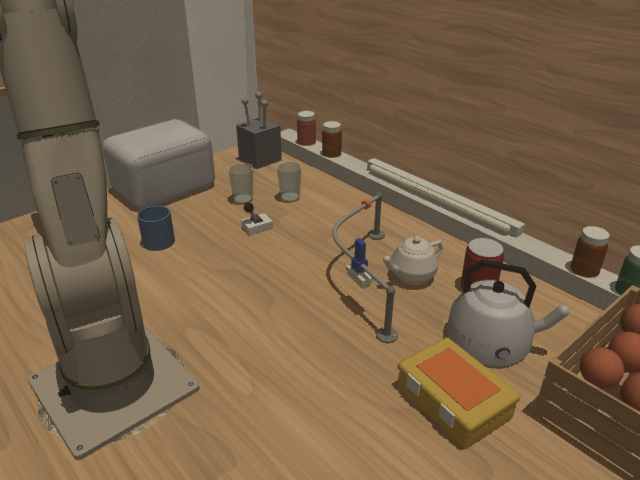

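View pics/top0.png

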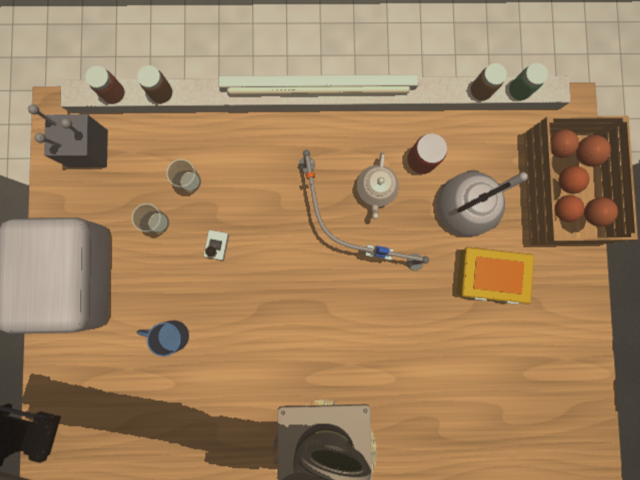

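View pics/wrist0.png

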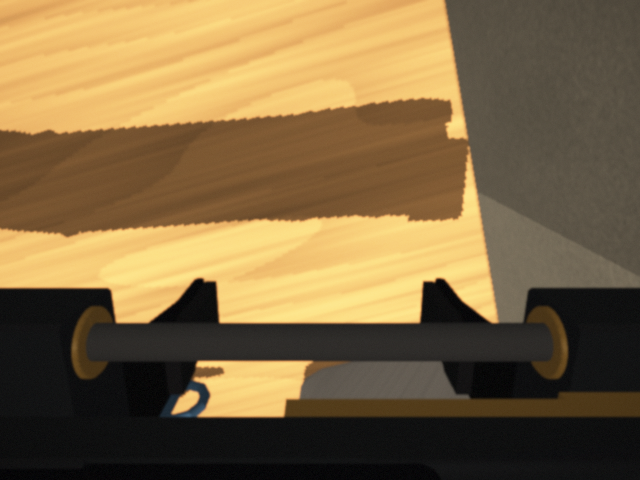

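```bash
cat > h.py <<'E'
import numpy as np, cv2
from scipy.spatial.transform import Rotation as R
from bench import r
def cal(n):
    c=r.calibration(n); return c
def ray(c,u,v):
    d=np.array([(u-c['cx'])/c['fx'],-(v-c['cy'])/c['fy'],-1.]); d=R.from_quat(c['orientation']).apply(d); return np.array(c['xyz']),d/np.linalg.norm(d)
def atz(c,u,v,z):
    o,d=ray(c,u,v); return o+d*(z-o[2])/d[2]
def proj(c,P):
    p=R.from_quat(c['orientation']).inv().apply(np.atleast_2d(P)-c['xyz']); return np.c_[c['cx']+c['fx']*p[:,0]/-p[:,2], c['cy']-c['fy']*p[:,1]/-p[:,2]]
def tri(*cs):
    A=np.zeros((3,3));b=np.zeros(3)
    for c,u,v in cs:
        o,d=ray(c,u,v);M=np.eye(3)-np.outer(d,d);A+=M;b+=M@o
    X=np.linalg.solve(A,b); return X,[np.round(proj(c,X)[0]-[u,v],1) for c,u,v in cs]
def crop(im,x0,y0,x1,y1,k,fn):
    cv2.imwrite(fn,cv2.resize(im[y0:y1,x0:x1],None,fx=k,fy=k,interpolation=cv2.INTER_CUBIC))
E
python3 - <<'E'
from h import *
t=cv2.imread('pics/top0.png');s=cv2.imread('pics/side0.png')
crop(t,290,140,440,280,5,'pics/tc1.png')
crop(t,190,220,240,270,10,'pics/tc2.png')
crop(s,310,180,420,350,3.5,'pics/sc1.png')
crop(s,230,190,290,240,10,'pics/sc2.png')
E
```

```text
(no output)
```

View pics/tc1.png

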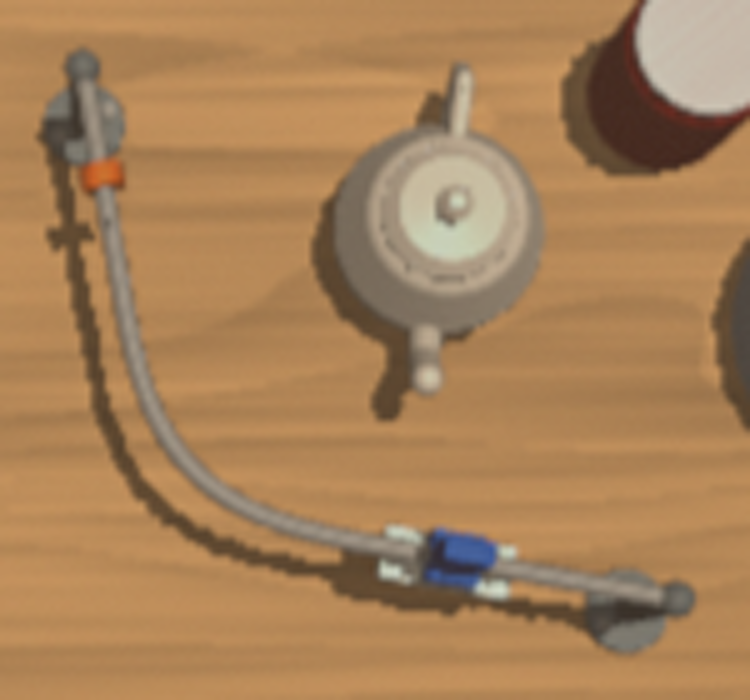

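View pics/tc2.png

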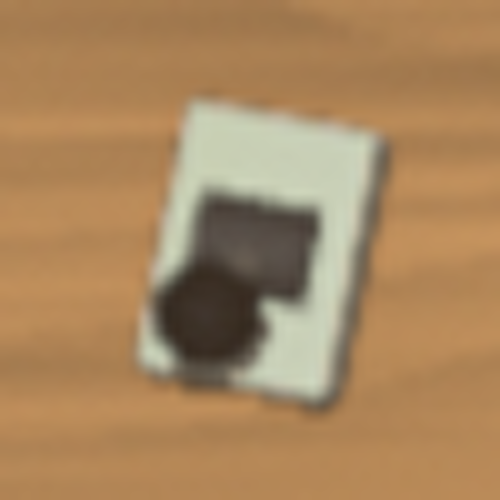

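View pics/sc1.png

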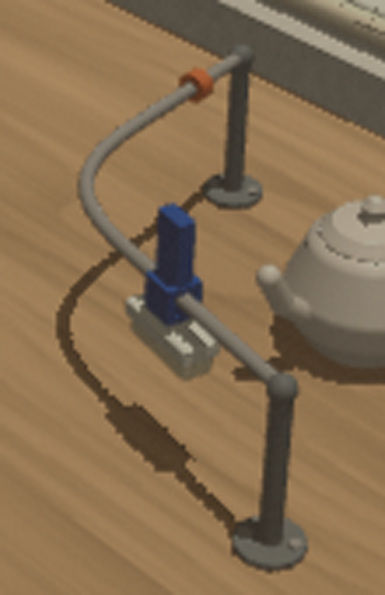

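View pics/sc2.png

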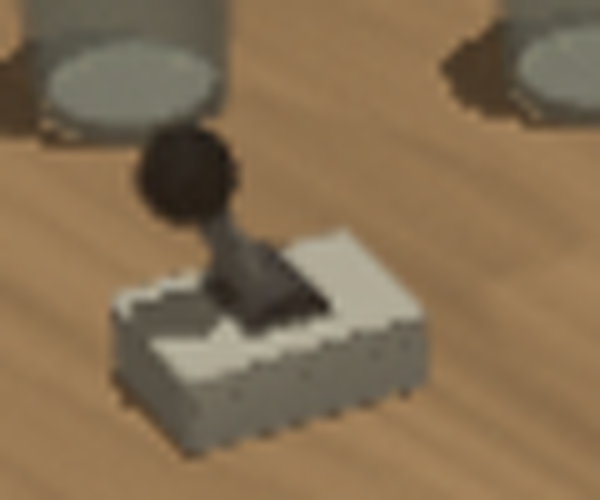

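```bash
cat > rod.py <<'E'
from h import *
from scipy.interpolate import CubicSpline
from scipy.ndimage import map_coordinates
def centre(im,pts,n=60,w=4):
    hsv=cv2.cvtColor(im,cv2.COLOR_BGR2HSV).astype(float); g=hsv[:,:,1]
    p=np.array(pts,float); s=np.r_[0,np.cumsum(np.hypot(*np.diff(p,axis=0).T))]
    cs=CubicSpline(s,p); out=[]
    for it in range(2):
        out=[]
        for t in np.linspace(0,s[-1],n):
            q=cs(t);d=cs(t,1);d/=np.hypot(*d);nn=np.array([-d[1],d[0]])
            o=np.arange(-w,w+.01,.25); c=q[:,None]+nn[:,None]*o
            v=map_coordinates(g,[c[1]-.0,c[0]-.0],order=1)
            wt=np.clip(np.median(np.r_[v[:4],v[-4:]])-v-25,0,None)
            out.append(q+nn*(wt@o/wt.sum() if wt.sum()>0 else 0))
        out=np.array(out)
        return out
E
python3 - <<'E'
from rod import *
t=cv2.imread('pics/top0.png');c=cal('top')
A=np.array([(640,592),(600,582),(530,570),(460,557),(380,545),(330,535),(270,515),(220,490),(180,453),(150,410),(130,350),(117,280),(107,210),(102,174),(92,115)])/5.+[290,140]-.4
o=centre(t,A)
k=t.copy();k=cv2.resize(k[140:280,290:440],None,fx=5,fy=5)
for q in o: cv2.circle(k,tuple(np.int32((q-[290,140]+.5)*5)),1,(0,255,0),-1)
cv2.imwrite('pics/rodfit.png',k)
W=np.array([atz(c,*q,0.115) for q in o])[:,:2]
s=np.r_[0,np.cumsum(np.hypot(*np.diff(W,axis=0).T))]
np.save('rod0.npy',W)
for a,b in zip(s[::2],W[::2]):print(np.round(a*1000),np.round(b*1000,1))
f=lambda u,v:(np.array([u,v])/5+[290,140]-.4)
for n,u,v in [('startball',678,598),('endball',82,66),('collar',103,174)]:print(n,atz(c,*f(u,v),.115))
E
```

```text
0.0 [ 477.2 -226.3]
19.0 [ 475.2 -211.6]
33.0 [ 480.8 -199.2]
46.0 [ 483.5 -186. ]
60.0 [ 486.1 -172.8]
73.0 [ 489.7 -159.7]
88.0 [ 488.3 -145.7]
102.0 [ 490.8 -132.5]
121.0 [ 502.6 -120.9]
136.0 [ 499.2 -106.6]
150.0 [501.  -93.2]
163.0 [504.6 -80.2]
177.0 [507.9 -67.2]
190.0 [512.4 -54.4]
204.0 [517.8 -41.9]
218.0 [524.7 -30.2]
231.0 [533.3 -19.7]
245.0 [543.2 -10.4]
258.0 [554.7  -2.9]
272.0 [566.7   3. ]
285.0 [579.3   7.4]
299.0 [592.4  10.6]
312.0 [605.8  13.5]
326.0 [619.2  15.9]
340.0 [632.7  18. ]
353.0 [646.2  20.1]
367.0 [659.9  22.1]
381.0 [673.6  23.8]
399.0 [686.   34.4]
417.0 [700.9  28. ]
startball [ 0.47241495 -0.24358475  0.115     ]
endball [0.7316221  0.03357064 0.115     ]
collar [0.67904701 0.02437965 0.115     ]
```

View pics/rodfit.png

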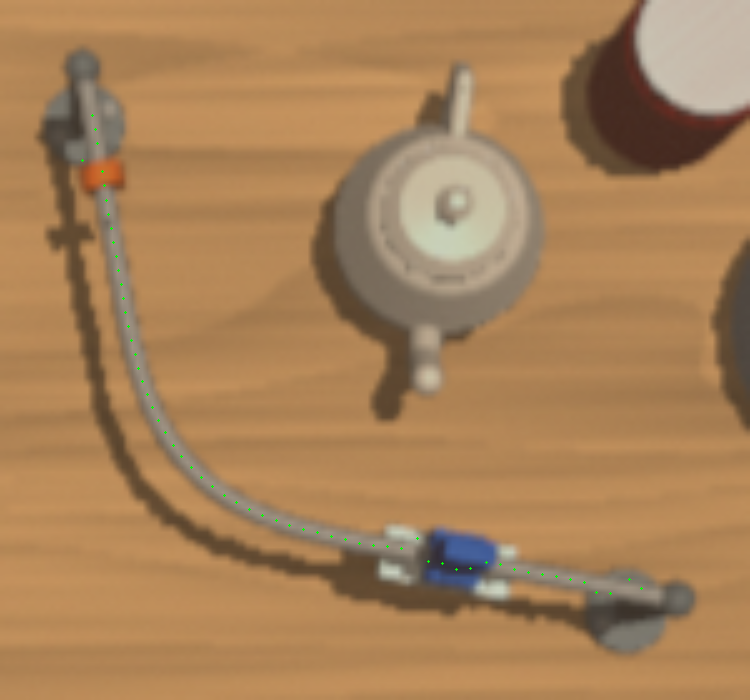

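Run:
```python
from rod import *
s=r.read_state();M=R.from_quat(s['eef_rot']).as_matrix();print(M.round(4)); print(s['joint_positions'])
t=cal('top');sd=cal('side')
f=lambda u,v:(t,u/5+290-.4,v/5+140-.4)
g=lambda u,v:(sd,u/3.5+310-.36,v/3.5+180-.36)
for n,a,b in [('startball',f(678,598),g(283,384)),('endball',f(82,66),g(243,55)),('collar',f(103,174),g(198,84)),('tabtop',f(468,550),g(176,213))]:print(n,tri(a,b))
f2=lambda u,v:(t,u/10+190-.45,v/10+220-.45)
g2=lambda u,v:(sd,u/10+230-.45,v/10+190-.45)
print('ball',tri(f2(212,313),g2(187,174)))
for q in [(190,102),(382,135),(325,400),(140,368)]:print(atz(*f2(*q),.025))
for q in [(345,235),(425,315),(195,385),(115,300)]:print(atz(*g2(*q),.025))
W=np.load('rod0.npy')
```

```text
[[-2.000e-04  2.597e-01  9.657e-01]
 [-1.000e-03  9.657e-01 -2.597e-01]
 [-1.000e+00 -1.000e-03  0.000e+00]]
[-1.33062486  0.33272791 -0.06469868  1.46069576  0.02159932  1.34990638
 -0.0884975 ]
startball (array([ 0.47152136, -0.24229891,  0.11736907]), [array([-0.3,  0.3]), array([ 0.5, -0.1])])
endball (array([0.7312953 , 0.03391242, 0.11470536]), [array([-0.1,  0.2]), array([ 0.2, -0. ])])
collar (array([0.67814074, 0.02513024, 0.11502326]), [array([-0.3,  0.4]), array([ 0.5, -0.1])])
tabtop (array([ 0.49228579, -0.13626561,  0.16803849]), [array([-0.2,  0.3]), array([ 0.4, -0.1])])
ball (array([0.50265068, 0.26970486, 0.06826041]), [array([-0.4,  0.5]), array([ 0.6, -0. ])])
[0.56067966 0.28290554 0.025     ]
[0.55155061 0.23462658 0.025     ]
[0.48473375 0.24900566 0.025     ]
[0.493563  0.2952899 0.025    ]
[0.55593898 0.28000538 0.025     ]
[0.54665857 0.23327111 0.025     ]
[0.48189501 0.24488063 0.025     ]
[0.49097253 0.29305345 0.025     ]
```

Emit:
drive_tool(motion=[[-0.3,-1,1.5,0.5],[-0.6,-3,4.5,1.5],[-1,-5,7.5,2.5],[-1.5,-7.2,10.5,3.5],[-2,-9.4,13.5,4.5],[-2.5,-11.6,16.5,5.5],[-3,-13.8,19.5,6.5],[-3,-16,22.7,7.5],[-3,-18.3,26,8.5],[-3,-21,28.8,9.5],[-3,-24,31,10.5],[-3,-27.5,33,11.5],[-3,-31,35,12.5],[-3,-34.5,37,13.5],[-3,-38,39,14.5],[-3,-41.5,41,15.5],[-3,-45,43,16.5],[-3,-48.5,45,17],[-3,-52,46.8,17],[-3,-55.5,48.3,17]], grip=0)

```text
time: 1.82
ee_pos: [0.4844, -0.0606, 0.2716]
eef_rot: [0.543, 0.454, -0.542, 0.454]
ft_force: [1.4, 0.8, -0.8]
width: 0.0866
```

Run:
```python
from h import *
s=r.read_state();M=R.from_quat(s['eef_rot']).as_matrix();print(s['time'],s['ee_pos'],M.round(3)); print(s['joint_positions'])
```

```text
1.8167 [ 0.48437212 -0.06056989  0.27164218] [[ 0.001  0.984 -0.177]
 [ 0.001 -0.177 -0.984]
 [-1.     0.    -0.001]]
[-0.61146741 -0.0180395   0.64401051  1.79481789  0.01039539  1.36069717
 -0.14731593]
```

Emit:
drive_tool(motion=[[0,0,2,0],[0,0,2,0],[0,0,2,0]])

```text
time: 2.07
ee_pos: [0.4806, -0.0789, 0.2715]
eef_rot: [0.543, 0.453, -0.543, 0.453]
ft_force: [0.6, 1.4, 0.4]
width: 0.0868
```

Run:
```python
from h import *
s=r.read_state();print(s['ee_pos'],s['ft_force'])
print(cal('wrist'));cv2.imwrite('pics/w1.png',r.camera('wrist')[:,:,::-1])
```

```text
[ 0.48055551 -0.07886654  0.27146616] [0.55809299 1.41851186 0.38724874]
{'fx': 411.0747860582341, 'fy': 411.0747860582341, 'cx': 319.19370574826996, 'cy': 237.98206992001087, 'xyz': array([ 0.49281764, -0.00617902,  0.41514575]), 'orientation': array([-0.13509618,  0.0124157 , -0.0884236 ,  0.98680096])}
```

View pics/w1.png

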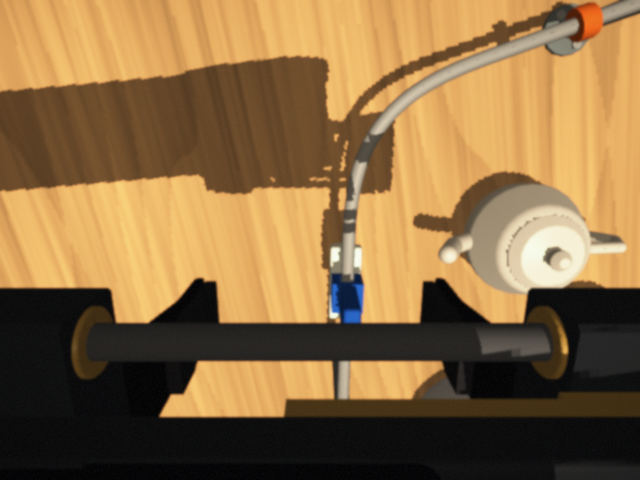

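Run:
```python
from h import *
w=cv2.imread('pics/w1.png')
crop(w,320,0,640,200,2.5,'pics/wc1.png')
crop(w,300,180,400,330,4,'pics/wc2.png')
```

```text
(no output)
```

View pics/wc1.png

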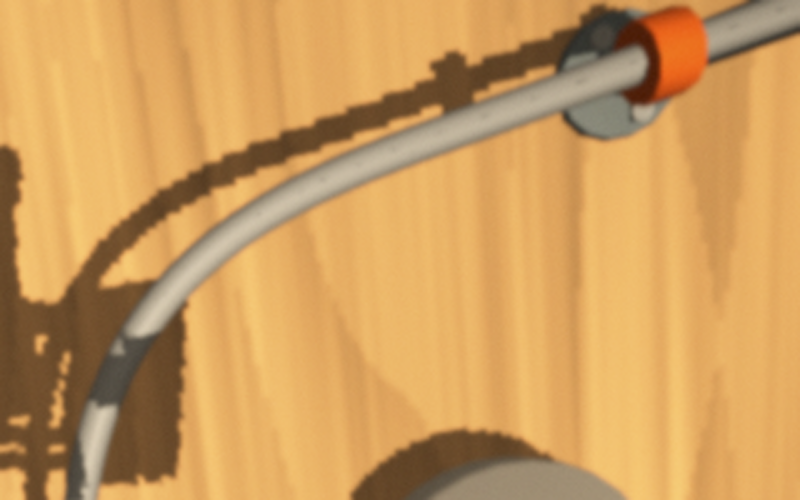

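View pics/wc2.png

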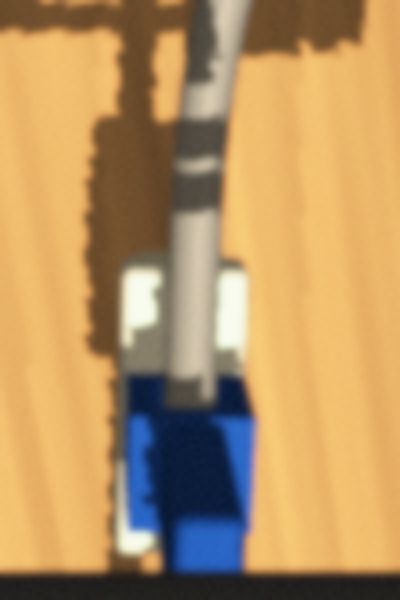

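Run:
```python
from h import *
c={'fx':411.0748,'fy':411.0748,'cx':319.1937,'cy':237.982,'xyz':np.array([0.49281764,-0.00617902,0.41514575]),'orientation':np.array([-0.13509618,0.0124157,-0.0884236,0.98680096])}
a=[(x/4+300-.4,y/4+180-.4) for x,y in [(190,390),(194,270),(198,190),(203,130),(212,60),(225,10)]]
a+=[(x/2.5+320-.3,y/2.5-.3) for x,y in [(86,490),(102,420),(150,322),(190,275),(235,230),(290,195),(350,165),(420,136),(500,108),(570,82),(640,62)]]
P=np.array([atz(c,*q,.115) for q in a])[:,:2]
W=np.load('rod0.npy')
Wd=np.array([np.array([np.interp(t,range(len(W)),W[:,i]) for i in(0,1)]) for t in np.linspace(0,59,2000)])
for p in P:
    e=Wd-p;i=np.argmin((e**2).sum(1));print((p*1000).round(1),(e[i]*1000).round(1))
for q in [(645,63)]: print('face',atz(c,q[0]/2.5+320-.3,q[1]/2.5-.3,.115))
# carriage block top front edge corners z=.127, tab top front edge z=.171
for q,z in [((130,415),.127),((253,418),.127),((130,378),.115),((245,376),.115),((165,518),.171),((245,518),.171)]: print(q,atz(c,q[0]/4+300-.4,q[1]/4+180-.4,z).round(4))
```

```text
[ 493.5 -123.6] [ 0.7 -1.2]
[498.1 -99.6] [ 1.7 -0.2]
[501.4 -84.2] [ 2.  -0.5]
[504.1 -73. ] [ 2.2 -0.6]
[507.8 -60.3] [ 2.1 -0.6]
[511.6 -51.6] [ 1.6 -0.7]
[508.8 -61.3] [ 0.9 -0.4]
[516.5 -41.9] [ 1.1 -0.5]
[534.  -17.2] [ 0.8 -0.9]
[546.7  -6.7] [ 0.7 -0.8]
[560.5   2.9] [ 0.9 -2.2]
[576.3   9.2] [ 0.8 -2.5]
[593.1  13.9] [ 0.8 -2.9]
[612.3  17.8] [ 0.6 -2.9]
[633.9  21. ] [ 0.3 -2.8]
[652.5  24. ] [ 0.5 -2.8]
[670.9  25.6] [ 0.1 -2. ]
face [0.67219778 0.02512861 0.115     ]
(130, 415) [ 0.4816 -0.1218  0.127 ]
(253, 418) [ 0.5042 -0.1265  0.127 ]
(130, 378) [ 0.4824 -0.119   0.115 ]
(245, 376) [ 0.5045 -0.1226  0.115 ]
(165, 518) [ 0.4858 -0.1228  0.171 ]
(245, 518) [ 0.4986 -0.1251  0.171 ]
```

```bash
cat > go.py <<'E'
from h import *
import sys
def to(x,y,z,yaw=None):
    s=r.read_state();M=R.from_quat(s['eef_rot']).as_matrix();d=np.array([x,y,z])-s['ee_pos']
    cy=np.degrees(np.arctan2(M[1,1],M[0,1])); print('t',s['time'],'pos',s['ee_pos'].round(4),'yaw',cy.round(2),'F',s['ft_force'].round(2),'w',round(s['width'],4))
    print('tool cm',(M.T@d*100).round(2),'twist',None if yaw is None else round((cy-yaw)/5,2))
if __name__=='__main__': to(*map(float,sys.argv[1:]))
E
python3 go.py 0.491 -0.136 0.152 -11
```

```text
t 2.1167 pos [ 0.4808 -0.0774  0.2714] yaw -10.12 F [-0.13  0.6  -1.  ] w 0.0867
tool cm [11.94  2.04  5.6 ] twist 0.18
```

Emit:
drive_tool(motion=[[0,0.5,1.5,0.2],[0,1.2,3.5,0.2],[0,2,5.6,0.2],[0,2,5.6,0.2],[0,2,5.6,0.2]], grip=140, force=10)

```text
time: 2.53
ee_pos: [0.491, -0.1365, 0.2714]
eef_rot: [-0.546, -0.449, 0.546, -0.449]
ft_force: [0.6, -0.4, 0.3]
width: 0.0615
```

```bash
python3 - <<'E'
from h import *
print(cal('wrist'));cv2.imwrite('pics/w2.png',r.camera('wrist')[:,:,::-1]);cv2.imwrite('pics/t2.png',r.camera('top')[:,:,::-1])
crop(cv2.imread('pics/w2.png'),220,60,440,360,2.,'pics/w2c.png')
E
python3 go.py 0.491 -0.136 0.152 -11
```

```text
{'fx': 411.0747860582341, 'fy': 411.0747860582341, 'cx': 319.19370574826996, 'cy': 237.98206992001087, 'xyz': array([ 0.50442182, -0.06388697,  0.41498382]), 'orientation': array([-0.1354797 ,  0.01351836, -0.09582522,  0.98604261])}
t 2.6333 pos [ 0.4911 -0.135   0.2713] yaw -10.98 F [-0.05  0.29 -0.12] w 0.0537
tool cm [1.193e+01 1.000e-02 1.100e-01] twist 0.0
```

View pics/w2c.png

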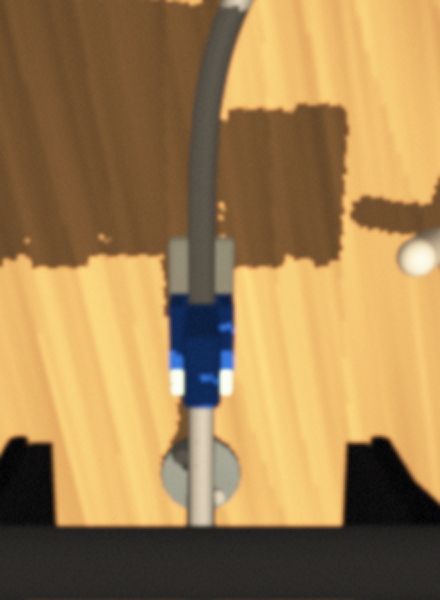

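Emit:
drive_tool(motion=[[3,0,0,0],[6,0,0.05,0],[9,0,0.1,0],[11,0,0.1,0],[11.9,0,0.1,0],[11.9,0,0.1,0],[11.9,0,0.1,0]], grip=140)

```text
time: 3.22
ee_pos: [0.4912, -0.1366, 0.1532]
eef_rot: [0.546, 0.45, -0.546, 0.45]
ft_force: [0.4, -0.6, 0.7]
width: 0.0389
```

```bash
python3 - <<'E'
from h import *
cv2.imwrite('pics/w3.png',r.camera('wrist')[:,:,::-1]);cv2.imwrite('pics/s3.png',r.camera('side')[:,:,::-1])
crop(cv2.imread('pics/s3.png'),280,180,440,340,4.,'pics/s3c.png')
E
python3 go.py 0.491 -0.136 0.152 -11
```

```text
t 3.3167 pos [ 0.4918 -0.137   0.154 ] yaw -11.03 F [ 0.86 -0.31 -0.44] w 0.0394
tool cm [ 0.2  -0.1  -0.08] twist -0.01
```

View pics/w3.png

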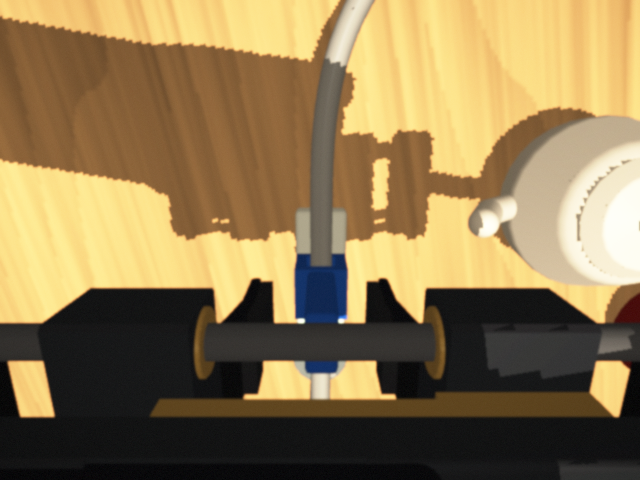

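View pics/s3c.png

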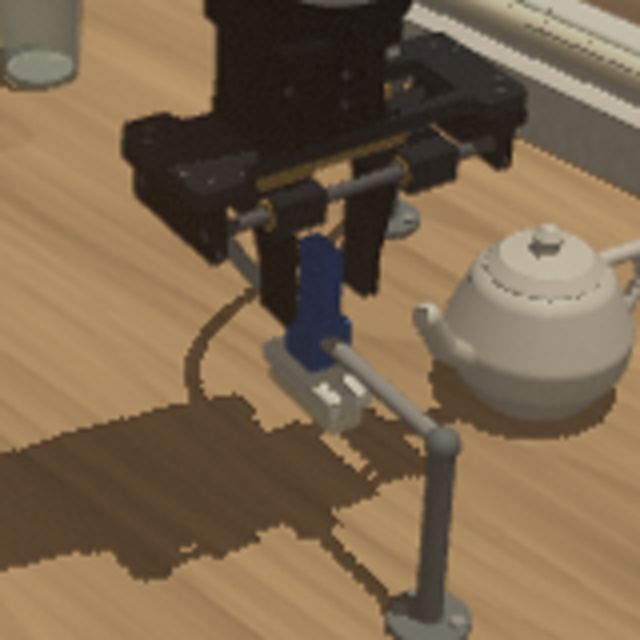

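Emit:
drive_tool(motion=[[0,0,0,0],[0,0,0,0],[0,0,0,0],[0,0,0,0],[0,0,0,0],[0,0,0,0],[0,0,0,0]], grip=255, force=12)

```text
time: 3.9
ee_pos: [0.491, -0.1372, 0.1527]
eef_rot: [0.546, 0.449, -0.546, 0.45]
ft_force: [-0.1, -0.8, 2.7]
width: 0.0117
```

```bash
cat > st.py <<'E'
from h import *
import sys
S=[]
for i in range(int(sys.argv[2]) if len(sys.argv)>2 else 1):
    s=r.read_state();c=cal('wrist');im=r.camera('wrist')
    S.append(np.r_[s['ee_pos'],s['ft_force'],s['torque']])
n=sys.argv[1];cv2.imwrite(f'pics/{n}.png',im[:,:,::-1])
M=R.from_quat(s['eef_rot']).as_matrix()
m=np.mean(S,0)
print(s['time'],'pos',m[:3].round(4),'yaw',np.degrees(np.arctan2(M[1,1],M[0,1])).round(2),'w',round(s['width'],4))
print('F world',m[3:6].round(2),'F tool',(M.T@m[3:6]).round(2),'T tool',(M.T@m[6:]).round(3))
np.save(f'pics/{n}.npy',np.r_[c['xyz'],c['orientation']])
crop(im[:,:,::-1],160,0,480,420,1.8,f'pics/{n}c.png')
E
python3 st.py w4 4
```

```text
4.05 pos [ 0.491  -0.1372  0.1527] yaw -11.06 w 0.0118
F world [0.37 0.01 2.14] F tool [-2.14  0.36 -0.08] T tool [-0.022 -0.083  0.008]
```

View pics/w4c.png

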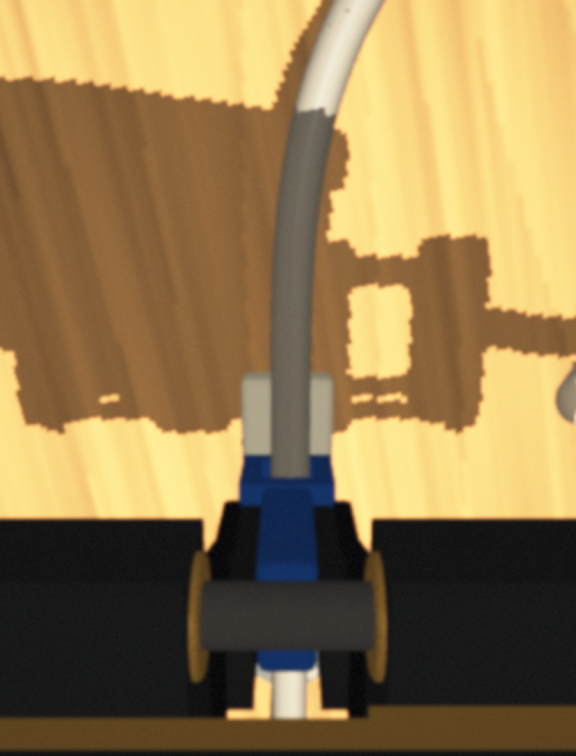

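Emit:
drive_tool(motion=[[-0.1,0,0,0],[-0.2,0,0,0],[-0.2,0,0,0]])

```text
time: 4.35
ee_pos: [0.4906, -0.1371, 0.1544]
eef_rot: [-0.546, -0.45, 0.546, -0.449]
ft_force: [0.5, 0.1, -1.8]
width: 0.0117
```

```bash
python3 st.py w5 4
```

```text
4.5 pos [ 0.4906 -0.1371  0.1544] yaw -11.06 w 0.0113
F world [ 0.6   0.2  -2.11] F tool [ 2.11  0.55 -0.32] T tool [-0.013 -0.119 -0.031]
```

```bash
cat > tr.py <<'E'
# trace rod in wrist picture name, guess points in crop coords; print in tool frame at TCP
from rod import *
def trace(n,pts,k=1.8,off=(160,0),w=13,num=14,z=.115,yaw=None,tcp=None):
    im=cv2.imread(f'pics/{n}.png');q=np.load(f'pics/{n}.npy')
    c=dict(fx=411.0748,fy=411.0748,cx=319.1937,cy=237.982,xyz=q[:3],orientation=q[3:])
    o=centre(im,np.array(pts,float)/k+off-.3,n=num,w=w)
    v=im.copy()
    for a in o: cv2.circle(v,tuple(np.int32(a+.5)),2,(0,255,0),-1)
    cv2.imwrite(f'pics/{n}_tr.png',v[:420,160:560])
    P=np.array([atz(c,*a,z) for a in o])[:,:2]
    y=np.radians(yaw);f=np.array([-np.sin(y),np.cos(y)]);l=np.array([np.cos(y),np.sin(y)]) # forward (carriage x), right(tool y)
    d=P-np.array(tcp)
    T=np.c_[d@f,d@l]
    return P,T
E
python3 - <<'E'
from tr import *
P,T=trace('w5',[(290,470),(290,400),(290,320),(295,240),(302,180),(315,110),(335,50),(352,5)],yaw=-11.06,tcp=(.4906,-.1371))
W=np.load('rod0.npy')
Wd=np.array([np.array([np.interp(t,range(len(W)),W[:,i]) for i in(0,1)]) for t in np.linspace(0,59,2000)])
for p,t in zip(P,T):
    e=Wd-p;i=np.argmin((e**2).sum(1));print((p*1000).round(1),'fwd,right',(t*1000).round(1),'top-this',(e[i]*1000).round(1))
E
```

```text
[ 493.  -125.9] fwd,right [11.5  0.2] top-this [-0.1  0.6]
[ 494.6 -116.1] fwd,right [21.4 -0.1] top-this [3.8 2.4]
[ 496.3 -106.7] fwd,right [31.  -0.2] top-this [ 2.8 -0.5]
[498.6 -97.6] fwd,right [40.3  0.2] top-this [ 1.6 -0.3]
[500.4 -88.7] fwd,right [49.4  0.3] top-this [ 1.8 -0.5]
[502.3 -80. ] fwd,right [58.2  0.5] top-this [ 2.2 -0.6]
[504.4 -71.7] fwd,right [66.9  1. ] top-this [ 2.3 -0.5]
[506.7 -63.6] fwd,right [75.2  1.7] top-this [ 2.1 -0.7]
[509.3 -55.8] fwd,right [83.4  2.8] top-this [ 2.2 -0.8]
[512.2 -48.4] fwd,right [91.2  4.2] top-this [ 2.2 -1. ]
[515.5 -41.3] fwd,right [98.8  6. ] top-this [ 2.2 -0.9]
[519.2 -34.6] fwd,right [106.1   8.4] top-this [ 2.1 -1.3]
[523.3 -28.3] fwd,right [113.   11.2] top-this [ 1.8 -1.3]
[526.7 -21.9] fwd,right [120.   13.4] top-this [ 2.5 -2.3]
```

View pics/w5_tr.png

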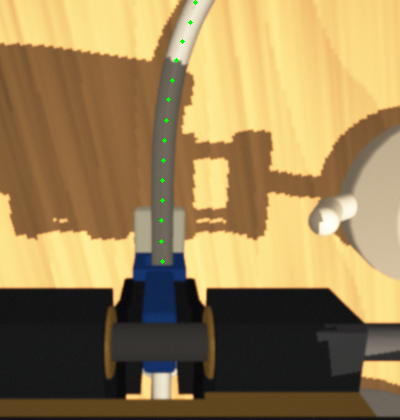

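Emit:
drive_tool(motion=[[0,0,-0.2,0],[0,0,-0.6,0],[0,0,-1.1,0],[0,0,-1.6,0],[0,0.01,-2.1,0],[0,0.02,-2.6,0],[0,0.02,-3.1,0],[0,0.02,-3.6,0.1],[0,0.03,-4,0.1],[0,0.03,-4,0.1]])

```text
time: 5.38
ee_pos: [0.499, -0.0968, 0.1545]
eef_rot: [0.548, 0.448, -0.547, 0.447]
ft_force: [0.3, 0.1, -1.4]
width: 0.0118
```

```bash
python3 st.py w6 2
```

```text
5.4333 pos [ 0.499  -0.0971  0.1545] yaw -11.51 w 0.0118
F world [-0.08 -0.36 -1.63] F tool [ 1.63 -0.01  0.37] T tool [ 0.041 -0.153 -0.031]
```

View pics/w6c.png

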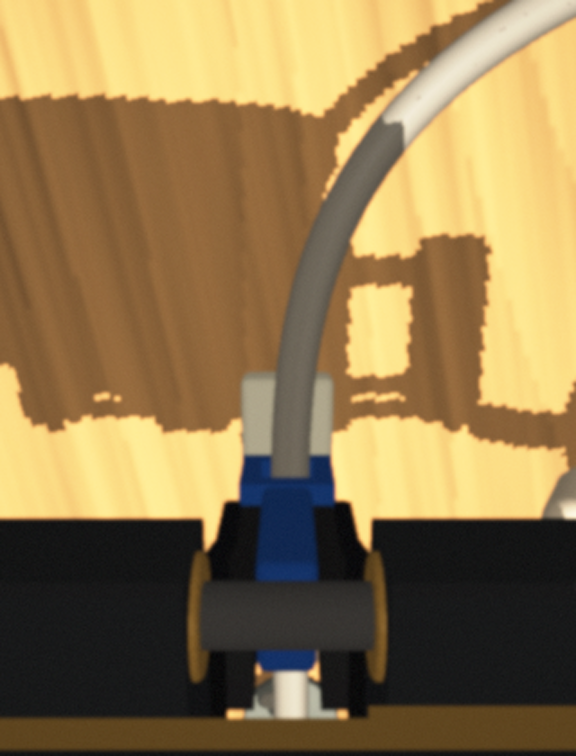

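```bash
cat > plan.py <<'E'
from tr import *
from scipy.interpolate import make_smoothing_spline
def plan(n,pts,yaw,tcp,smax,step=.005,back=None):
    P,T=trace(n,pts,yaw=yaw,tcp=tcp)
    print('trace fwd/right mm',(T*1000).round(1).tolist())
    Q=np.vstack(([back] if back is not None else [])+[T]) 
    s=np.r_[0,np.cumsum(np.hypot(*np.diff(Q,axis=0).T))]
    fx=make_smoothing_spline(s,Q[:,0],lam=1e-9);fy=make_smoothing_spline(s,Q[:,1],lam=1e-9)
    ss=np.linspace(s[0]-.03,s[-1],3000); C=np.c_[fx(ss),fy(ss)]
    h=np.unwrap(np.arctan2(fy.derivative()(ss),fx.derivative()(ss)))
    i0=np.argmin(np.hypot(*C.T)); print('now lateral mm',C[i0]*1000,'heading deg',np.degrees(h[i0]))
    for d in np.arange(0,smax+1e-6,step):
        i=np.argmin(abs(ss-ss[i0]-d)); a,b=[np.argmin(abs(ss-ss[i]-e)) for e in(-.012,.012)]
        hh=np.arctan2(C[b,1]-C[a,1],C[b,0]-C[a,0])
        lat=(C[a]+C[b]+2*C[i])/4
        print(f's {d*1000:.0f}: [0, {lat[1]*100:.2f}, {-lat[0]*100:.2f}, {np.degrees(hh)/5:.2f}]')
E
python3 - <<'E'
from plan import *
plan('w6',[(290,470),(296,380),(305,300),(330,220),(370,150),(420,95),(480,45),(540,10)],-11.51,(.499,-.0971),.05,back=(0,0.0001))
E
```

```text
trace fwd/right mm [[11.0, -0.2], [22.6, 0.6], [33.8, 1.2], [44.7, 2.2], [55.0, 4.4], [64.7, 7.1], [73.9, 10.7], [82.3, 15.3], [89.8, 20.7], [96.9, 26.5], [103.4, 33.0], [109.1, 40.0], [114.1, 47.4], [121.8, 53.2]]
now lateral mm [-0.01179058  0.09926073] heading deg -3.4509904457985368
s 0: [0, 0.01, 0.00, -0.29]
s 5: [0, 0.01, -0.50, -0.14]
s 10: [0, 0.01, -1.00, 0.16]
s 15: [0, 0.02, -1.50, 0.45]
s 20: [0, 0.04, -2.00, 0.64]
s 25: [0, 0.07, -2.50, 0.73]
s 30: [0, 0.10, -2.99, 0.78]
s 35: [0, 0.14, -3.49, 0.94]
s 40: [0, 0.19, -3.99, 1.30]
s 45: [0, 0.26, -4.48, 1.76]
s 50: [0, 0.35, -4.97, 2.24]
```

View pics/w6_tr.png

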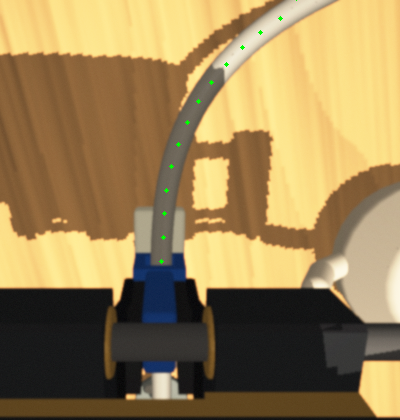

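Emit:
drive_tool(motion=[[0,0,-0.2,0],[0,0.01,-0.6,0.1],[0,0.01,-1,0.2],[0,0.02,-1.5,0.4],[0,0.04,-2,0.55],[0,0.07,-2.5,0.7],[0,0.1,-3,0.85],[0,0.14,-3.5,1],[0,0.19,-4,1.3],[0,0.19,-4,1.3]])

```text
time: 6.32
ee_pos: [0.509, -0.0578, 0.1545]
eef_rot: [0.572, 0.415, -0.572, 0.415]
ft_force: [-0.5, 1.0, -1.4]
width: 0.0115
```

```bash
python3 st.py w7 2
```

```text
6.3667 pos [ 0.5089 -0.0582  0.1545] yaw -18.0 w 0.0119
F world [ 0.07  0.31 -1.76] F tool [ 1.76 -0.03 -0.32] T tool [ 0.043 -0.135 -0.061]
```

View pics/w7.png

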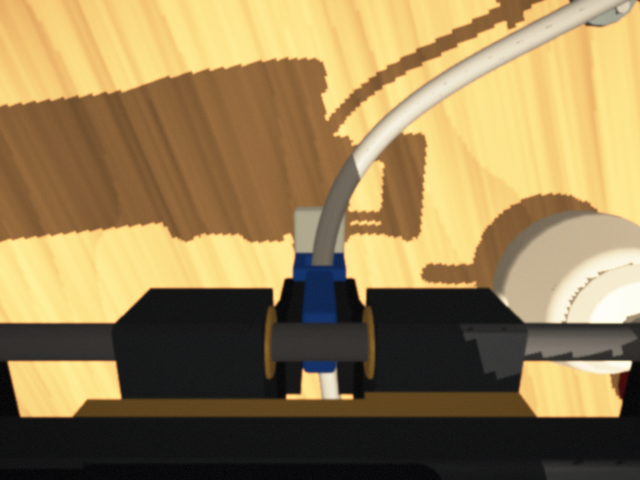

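```bash
sed -i 's/def plan(n,pts,yaw,tcp,smax,step=.005,back=None):/def plan(n,pts,yaw,tcp,smax,step=.005,back=None,bpx=None):/; s/    P,T=trace(n,pts,yaw=yaw,tcp=tcp)/    P,T=trace(n,pts,k=1,off=(0,0),yaw=yaw,tcp=tcp)\n    if bpx is not None:\n        q=np.load(f"pics\/{n}.npy");c=dict(fx=411.0748,fy=411.0748,cx=319.1937,cy=237.982,xyz=q[:3],orientation=q[3:])\n        y=np.radians(yaw);d=atz(c,*bpx,.115)[:2]-np.array(tcp);back=(d@[-np.sin(y),np.cos(y)],d@[np.cos(y),np.sin(y)]);print("back",back)/' plan.py
python3 - <<'E'
from plan import *
plan('w7',[(322,262),(327,230),(338,195),(358,160),(385,128),(420,98),(460,72),(510,48),(560,22)],-18.0,(.5089,-.0582),.05,bpx=(330,388))
E
```

```text
back (np.float64(-0.05810916917145944), np.float64(0.00463925360416783))
trace fwd/right mm [[10.6, 0.2], [23.8, 2.0], [36.1, 5.7], [47.5, 10.4], [57.4, 16.9], [66.2, 24.3], [74.3, 32.2], [81.2, 40.8], [87.5, 49.7], [93.2, 58.8], [98.4, 68.1], [103.4, 77.5], [108.1, 86.8], [112.7, 95.9]]
now lateral mm [-0.00357732 -0.22542119] heading deg 0.8654254903212191
s 0: [0, -0.00, 0.00, 0.20]
s 5: [0, 0.01, -0.50, 0.52]
s 10: [0, 0.04, -1.00, 0.91]
s 15: [0, 0.10, -1.49, 1.40]
s 20: [0, 0.17, -1.98, 1.99]
s 25: [0, 0.27, -2.47, 2.59]
s 30: [0, 0.39, -2.96, 3.16]
s 35: [0, 0.54, -3.44, 3.71]
s 40: [0, 0.71, -3.90, 4.30]
s 45: [0, 0.91, -4.36, 4.98]
s 50: [0, 1.13, -4.80, 5.73]
```

View pics/w7_tr.png

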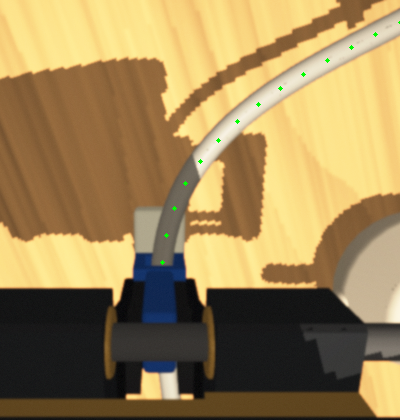

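Emit:
drive_tool(motion=[[0,0,-0.2,0.2],[0,0.01,-0.5,0.5],[0,0.04,-1,0.9],[0,0.1,-1.49,1.4],[0,0.17,-1.98,2],[0,0.27,-2.47,2.6],[0,0.39,-2.96,3.15],[0,0.54,-3.44,3.7],[0,0.54,-3.44,3.7]])

```text
time: 7.17
ee_pos: [0.5248, -0.0274, 0.1545]
eef_rot: [0.632, 0.317, -0.632, 0.317]
ft_force: [-0.2, 0.7, -1.7]
width: 0.0119
```

```bash
python3 st.py w8 2
```

```text
7.2167 pos [ 0.5247 -0.0277  0.1545] yaw -36.51 w 0.012
F world [-0.28 -0.01 -1.72] F tool [ 1.72 -0.21  0.17] T tool [-0.014 -0.124 -0.043]
```

View pics/w8.png

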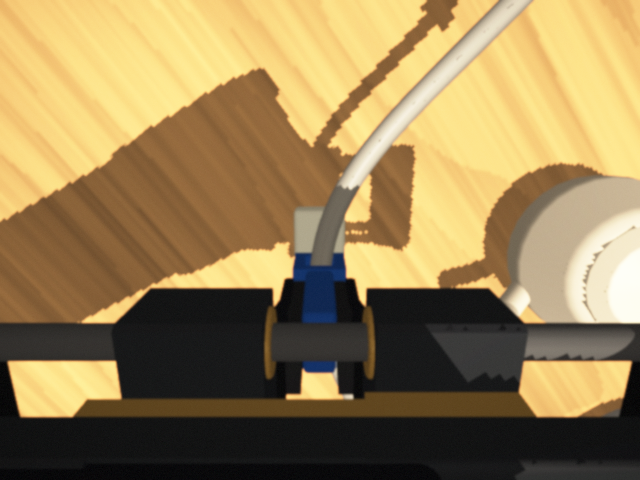

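```bash
cat > pl2.py <<'E'
from plan import *
def bk(yaw,tcp,prev):
    y=np.radians(yaw);d=np.array(prev)-tcp;return (d@[-np.sin(y),np.cos(y)],d@[np.cos(y),np.sin(y)])
E
python3 - <<'E'
from pl2 import *
b=bk(-36.51,(.5247,-.0277),(.5089,-.0582));print(b)
plan('w8',[(322,262),(330,225),(345,190),(370,152),(400,118),(435,82),(475,45),(515,8)],-36.51,(.5247,-.0277),.05,back=b)
E
```

```text
(np.float64(-0.03391488410195592), np.float64(0.0054470759450276195))
trace fwd/right mm [[10.3, -0.1], [22.3, 2.4], [33.7, 5.5], [44.0, 10.4], [53.3, 16.3], [61.9, 22.7], [70.1, 29.2], [77.8, 36.0], [85.1, 42.9], [92.1, 49.7], [99.0, 56.5], [105.6, 63.2], [112.0, 69.8], [120.0, 74.2]]
now lateral mm [ 0.00338166 -0.58468019] heading deg -1.6259875103292245
s 0: [0, -0.01, 0.00, -0.22]
s 5: [0, -0.00, -0.50, 0.56]
s 10: [0, 0.03, -0.98, 1.30]
s 15: [0, 0.10, -1.48, 1.92]
s 20: [0, 0.20, -1.96, 2.45]
s 25: [0, 0.31, -2.45, 2.97]
s 30: [0, 0.45, -2.93, 3.54]
s 35: [0, 0.62, -3.40, 4.20]
s 40: [0, 0.81, -3.85, 4.92]
s 45: [0, 1.04, -4.30, 5.65]
s 50: [0, 1.28, -4.73, 6.26]
```

View pics/w8_tr.png

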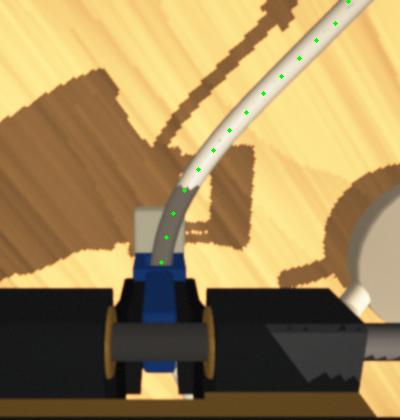

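Emit:
drive_tool(motion=[[0,-0.01,-0.2,0.1],[0,0,-0.5,0.45],[0,0.03,-1,1.1],[0,0.1,-1.48,1.8],[0,0.2,-1.96,2.4],[0,0.31,-2.45,2.95],[0,0.45,-2.93,3.55],[0,0.62,-3.4,4.2],[0,0.62,-3.4,4.2]])

```text
time: 8.02
ee_pos: [0.5502, -0.004, 0.1545]
eef_rot: [0.679, 0.197, -0.679, 0.197]
ft_force: [-0.1, 0.5, -1.9]
width: 0.0121
```

```bash
python3 st.py w9 2
```

```text
8.0667 pos [ 0.55   -0.0043  0.1545] yaw -57.47 w 0.0117
F world [ 0.22 -0.12 -1.64] F tool [ 1.64  0.21 -0.12] T tool [-0.034 -0.192  0.025]
```

View pics/w9.png

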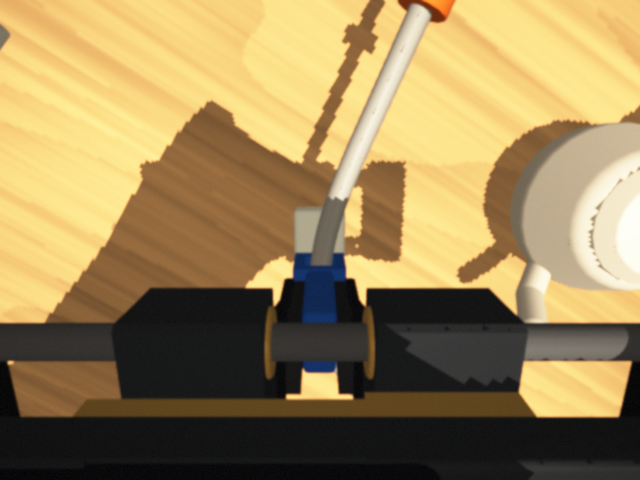

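Rod enters at (322,262); free. The collar is at about (428,5).

Run:
```python
from pl2 import *
b=bk(-57.47,(.5502,-.0042),(.5247,-.0277));print(b)
plan('w9',[(322,262),(328,232),(340,197),(355,160),(372,120),(390,78),(407,40),(415,20)],-57.47,(.5502,-.0042),.05,back=b)
```

```text
(np.float64(-0.03413622165533351), np.float64(0.0061006861169820795))
trace fwd/right mm [[9.8, 0.1], [19.4, 2.1], [28.6, 4.5], [37.7, 6.4], [46.0, 9.9], [54.2, 13.1], [62.2, 16.3], [69.8, 19.7], [77.3, 23.0], [84.6, 26.2], [91.8, 29.3], [98.8, 32.4], [105.7, 35.4], [112.4, 38.4]]
now lateral mm [ 0.00556179 -0.35071821] heading deg -1.6282687773522813
s 0: [0, 0.01, 0.00, -0.22]
s 5: [0, 0.02, -0.49, 0.60]
s 10: [0, 0.07, -0.99, 1.42]
s 15: [0, 0.14, -1.47, 2.09]
s 20: [0, 0.23, -1.97, 2.46]
s 25: [0, 0.34, -2.45, 2.62]
s 30: [0, 0.46, -2.94, 2.89]
s 35: [0, 0.59, -3.42, 3.25]
s 40: [0, 0.74, -3.89, 3.59]
s 45: [0, 0.91, -4.36, 4.00]
s 50: [0, 1.08, -4.83, 4.36]
```

View pics/w9_tr.png

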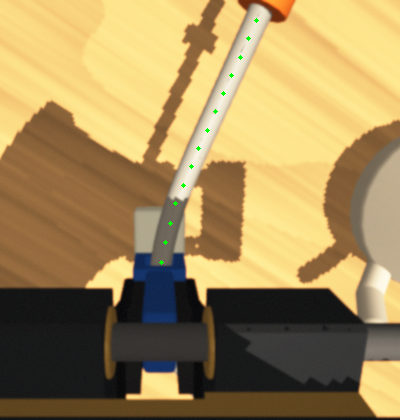

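Emit:
drive_tool(motion=[[0,0,-0.2,0.2],[0,0.02,-0.5,0.55],[0,0.07,-1,1.2],[0,0.14,-1.48,1.85],[0,0.23,-1.97,2.3],[0,0.34,-2.45,2.6],[0,0.46,-2.94,2.9],[0,0.59,-3.42,3.25],[0,0.59,-3.42,3.25]])

```text
time: 8.87
ee_pos: [0.5824, 0.0093, 0.1545]
eef_rot: [0.7, 0.099, -0.7, 0.099]
ft_force: [-0.5, 0.7, -2.3]
width: 0.0118
```

```bash
python3 st.py w10 2
```

```text
8.9167 pos [0.5822 0.0091 0.1544] yaw -73.77 w 0.0116
F world [-0.35 -0.13 -2.1 ] F tool [2.1  0.03 0.37] T tool [-0.011 -0.186  0.066]
```

View pics/w10.png

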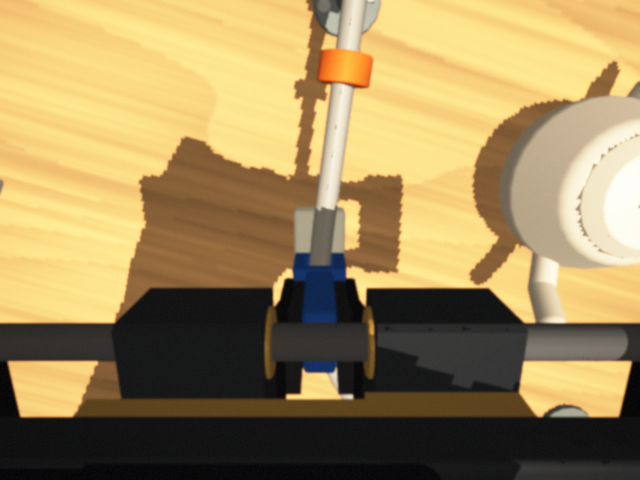

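```bash
python3 - <<'E'
from pl2 import *
tcp=(.5823,.0092);yaw=-73.77
b=bk(yaw,tcp,(.5502,-.0042));print(b)
plan('w10',[(321,262),(325,225),(330,180),(335,140),(340,100),(341,92)],yaw,tcp,.06,back=b)
q=np.load("pics/w10.npy");c=dict(fx=411.0748,fy=411.0748,cx=319.1937,cy=237.982,xyz=q[:3],orientation=q[3:])
for p,z in [((343,84),.115),((342,87),.104),((345,52),.126)]:
    P=atz(c,*p,z);print(P, np.array(bk(yaw,tcp,P[:2]))*1000)
E
python3 -c "
from h import *
crop(cv2.imread('pics/w10.png'),280,30,420,280,3,'pics/w10d.png')"
```

```text
(np.float64(-0.03456595187954096), np.float64(0.0038942227287688484))
trace fwd/right mm [[9.7, -0.0], [16.1, 1.1], [22.4, 1.8], [28.6, 2.4], [34.7, 3.0], [40.8, 3.4], [46.6, 4.2], [52.4, 5.0], [58.1, 5.8], [63.7, 6.5], [69.1, 7.2], [74.5, 7.9], [79.9, 8.6], [85.1, 9.3]]
now lateral mm [ 0.03675074 -0.87640501] heading deg 0.9071903878888083
s 0: [0, -0.04, -0.00, 0.28]
s 5: [0, -0.02, -0.50, 0.92]
s 10: [0, 0.02, -0.99, 1.25]
s 15: [0, 0.08, -1.48, 1.42]
s 20: [0, 0.14, -1.98, 1.44]
s 25: [0, 0.19, -2.47, 1.23]
s 30: [0, 0.25, -2.97, 1.05]
s 35: [0, 0.30, -3.47, 1.15]
s 40: [0, 0.35, -3.97, 1.23]
s 45: [0, 0.41, -4.46, 1.32]
s 50: [0, 0.47, -4.96, 1.44]
s 55: [0, 0.53, -5.46, 1.51]
s 60: [0, 0.59, -5.95, 1.50]
[0.66967102 0.02454513 0.115     ] [88.17793822  9.68607883]
[0.66941115 0.02429361 0.104     ] [87.85811816  9.854939  ]
[0.67990878 0.02753482 0.126     ] [98.84329124  9.67692368]
```

View pics/w10d.png

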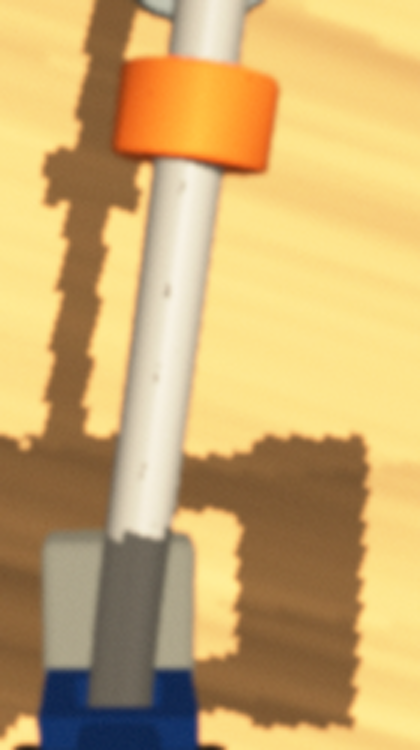

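Emit:
drive_tool(motion=[[0,0,-0.2,0.2],[0,0,-0.5,0.5],[0,0.03,-1,0.85],[0,0.07,-1.5,1],[0,0.13,-2,1.1],[0,0.18,-2.5,1.1],[0,0.24,-3,1.15],[0,0.29,-3.5,1.2],[0,0.35,-4,1.25],[0,0.41,-4.5,1.35],[0,0.47,-5,1.45],[0,0.53,-5.5,1.5],[0,0.53,-5.5,1.5]])

```text
time: 10.05
ee_pos: [0.6368, 0.0194, 0.1544]
eef_rot: [0.705, 0.054, -0.705, 0.054]
ft_force: [-0.9, -0.1, -1.7]
width: 0.012
```

```bash
python3 st.py w11 2;python3 -c "
from h import *
crop(cv2.imread('pics/w11.png'),260,100,400,300,3,'pics/w11d.png')"
```

```text
10.1 pos [0.6366 0.0193 0.1544] yaw -81.3 w 0.012
F world [-0.29 -0.33 -1.54] F tool [1.54 0.28 0.33] T tool [-0.039 -0.225  0.068]
```

View pics/w11d.png

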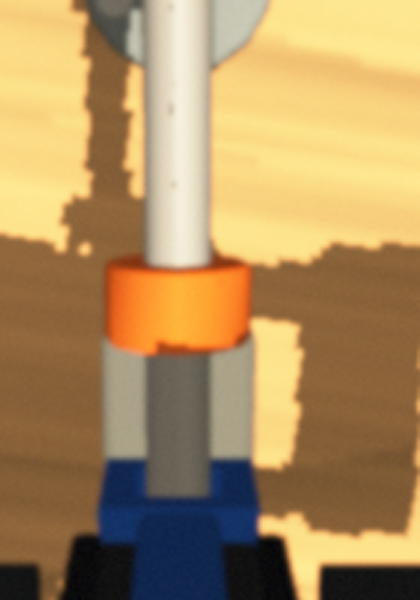

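Run:
```python
from pl2 import *
tcp=(.6366,.0193);yaw=-81.3
q=np.load("pics/w11.npy");c=dict(fx=411.0748,fy=411.0748,cx=319.1937,cy=237.982,xyz=q[:3],orientation=q[3:])
for p,z in [((319,217),.115),((296,214),.115),((343,214),.115),((319,263),.115),((294,280),.127),((346,280),.127),((295,253),.103),((343,253),.103)]:
    P=atz(c,p[0]-.3,p[1]-.3,z);print(p,P.round(4), (np.array(bk(yaw,tcp,P[:2]))*1000).round(1))
```

```text
(319, 217) [0.6676 0.0245 0.115 ] [31.4 -0.4]
(296, 214) [0.6674 0.035  0.115 ] [ 32.8 -10.9]
(343, 214) [0.6707 0.0139 0.115 ] [32.9 10.5]
(319, 263) [0.6457 0.0211 0.115 ] [ 9.3 -0.4]
(294, 280) [0.6403 0.0315 0.127 ] [  5.5 -11.5]
(346, 280) [0.6438 0.0087 0.127 ] [ 5.5 11.6]
(295, 253) [0.645  0.0331 0.103 ] [ 10.4 -12.4]
(343, 253) [0.6486 0.0095 0.103 ] [10.4 11.5]
```

Emit:
drive_tool(motion=[[0,0,-0.2,0],[0,0,-0.6,0],[0,0,-1,0],[0,0,-1.3,0],[0,0,-1.6,0],[0,0,-1.7,0],[0,0,-1.7,0]])

```text
time: 10.73
ee_pos: [0.6531, 0.0217, 0.1544]
eef_rot: [-0.705, -0.054, 0.705, -0.054]
ft_force: [0.5, -0.7, -2.9]
width: 0.0119
```

```bash
python3 st.py w12 3;python3 -c "
from h import *
crop(cv2.imread('pics/w12.png'),270,180,370,300,5,'pics/w12d.png')"
```

```text
10.8333 pos [0.6529 0.0216 0.1544] yaw -81.32 w 0.0122
F world [ 0.28 -0.12 -1.84] F tool [ 1.84  0.16 -0.26] T tool [-0.003 -0.18   0.049]
```

View pics/w12d.png

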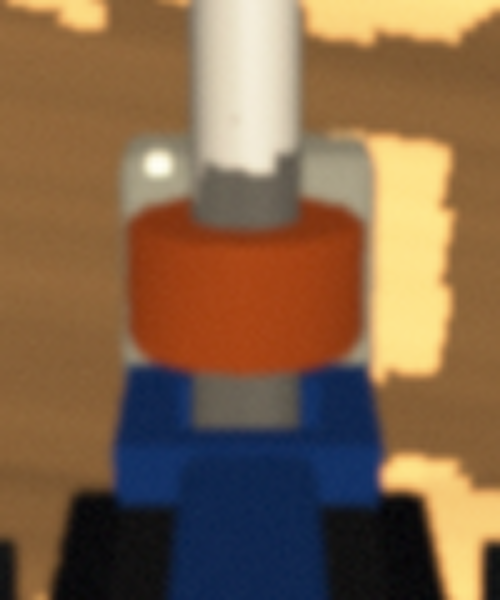

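Emit:
drive_tool(motion=[[0,0,-0.1,0],[0,0,-0.2,0],[0,0,-0.3,0],[0,0,-0.3,0]], force=6)

```text
time: 11.22
ee_pos: [0.656, 0.0222, 0.1545]
eef_rot: [0.705, 0.054, -0.705, 0.054]
ft_force: [0.9, 0.9, -2.2]
width: 0.0116
```

```bash
python3 st.py w13 3;python3 -c "
from h import *
crop(cv2.imread('pics/w13.png'),270,180,370,300,5,'pics/w13d.png')"
```

```text
11.3167 pos [0.6559 0.0222 0.1545] yaw -81.3 w 0.012
F world [ 0.31  0.06 -2.54] F tool [ 2.54 -0.02 -0.31] T tool [-0.023 -0.149  0.036]
```

View pics/w13d.png

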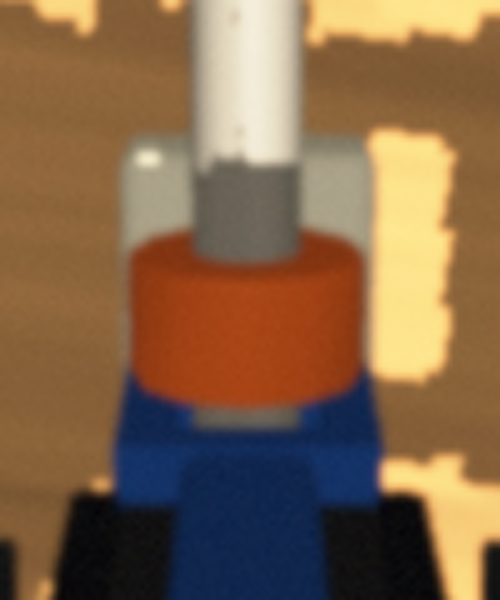

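Emit:
drive_tool(motion=[[0,0,-0.1,0],[0,0,-0.2,0],[0,0,-0.2,0]])

```text
time: 11.62
ee_pos: [0.658, 0.0225, 0.1545]
eef_rot: [0.705, 0.054, -0.705, 0.054]
ft_force: [-0.1, 0.3, -2.0]
width: 0.0119
```

```bash
python3 st.py w14 3
```

```text
11.7167 pos [0.6579 0.0225 0.1545] yaw -81.31 w 0.0119
F world [-0.35  0.18 -1.77] F tool [ 1.77 -0.23  0.31] T tool [ 0.007 -0.171  0.027]
```

Emit:
drive_tool(motion=[[0,0,-0.05,0],[0,0,-0.05,0]])

```text
time: 11.93
ee_pos: [0.6583, 0.0225, 0.1546]
eef_rot: [0.705, 0.054, -0.705, 0.054]
ft_force: [-0.6, -0.4, -1.2]
width: 0.0122
```

```bash
python3 st.py w15 3;python3 -c "
from h import *
crop(cv2.imread('pics/w15.png'),270,180,370,300,5,'pics/w15d.png')"
```

```text
12.0333 pos [0.6583 0.0225 0.1545] yaw -81.31 w 0.0119
F world [-0.93 -0.01 -1.21] F tool [ 1.21 -0.13  0.92] T tool [ 0.01  -0.162  0.053]
```

View pics/w15d.png

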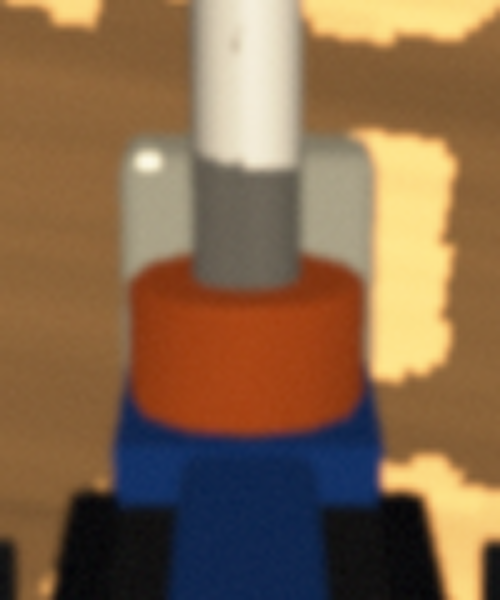

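Emit:
drive_tool(motion=[[0,0,-0.05,0],[0,0,-0.05,0],[0,0,-0.05,0]])

```text
time: 12.33
ee_pos: [0.6588, 0.0226, 0.1545]
eef_rot: [0.705, 0.054, -0.705, 0.054]
ft_force: [-0.1, -0.3, -2.1]
width: 0.012
```

```bash
python3 st.py w16 3
```

```text
12.4333 pos [0.6587 0.0226 0.1545] yaw -81.31 w 0.0118
F world [-0.28 -0.16 -1.59] F tool [1.59 0.12 0.3 ] T tool [-0.002 -0.241  0.062]
```

Emit:
drive_tool(motion=[[0,0,-0.05,0],[0,0,-0.05,0],[0,0,-0.05,0]])

```text
time: 12.73
ee_pos: [0.6589, 0.0226, 0.1545]
eef_rot: [-0.705, -0.054, 0.705, -0.054]
ft_force: [-2.8, 0.1, -0.5]
width: 0.0118
```

```bash
python3 st.py w17 3;python3 -c "
from h import *
crop(cv2.imread('pics/w17.png'),270,180,370,300,5,'pics/w17d.png')"
```

```text
12.8333 pos [0.6589 0.0226 0.1544] yaw -81.31 w 0.0121
F world [-3.48 -0.27 -0.28] F tool [ 0.28 -0.25  3.48] T tool [-0.007 -1.047 -0.013]
```

View pics/w17d.png

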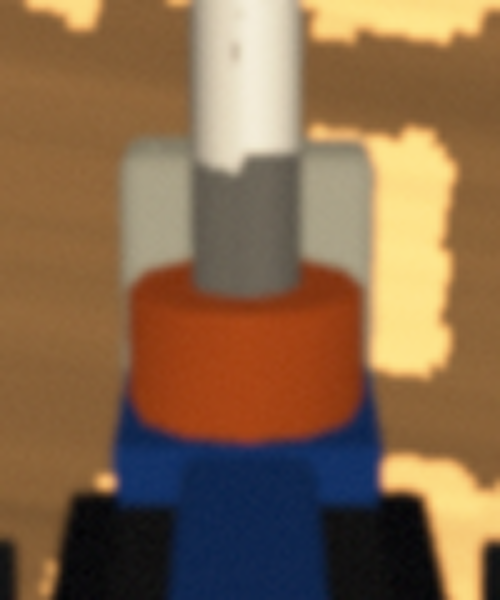

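Emit:
drive_tool(motion=[[0.08,0,0,0],[0.16,0,0,0],[0.16,0,0,0]])

```text
time: 13.13
ee_pos: [0.6592, 0.0226, 0.1528]
eef_rot: [-0.705, -0.054, 0.705, -0.054]
ft_force: [-3.6, -0.7, -0.5]
width: 0.0118
```

```bash
python3 st.py w18 2
```

```text
13.1833 pos [0.6592 0.0226 0.1528] yaw -81.31 w 0.012
F world [-3.84 -0.52 -0.46] F tool [ 0.46 -0.07  3.88] T tool [ 0.01  -1.081  0.087]
```

Resting lightly; open.

Emit:
drive_tool(motion=[[0,0,0,0],[0,0,0,0],[0,0,0,0],[0,0,0,0],[0,0,0,0],[0,0,0,0]], grip=140)

```text
time: 13.73
ee_pos: [0.6594, 0.0227, 0.153]
eef_rot: [0.705, 0.054, -0.705, 0.054]
ft_force: [0.5, -0.4, -1.1]
width: 0.0378
```

```bash
python3 st.py w19 2;python3 -c "
from h import *
crop(cv2.imread('pics/w19.png'),230,160,400,400,3,'pics/w19d.png')"
```

```text
13.7833 pos [0.6594 0.0227 0.153 ] yaw -81.31 w 0.038
F world [ 0.1   0.18 -0.9 ] F tool [ 0.9  -0.16 -0.13] T tool [-0.022 -0.142  0.046]
```

View pics/w19d.png

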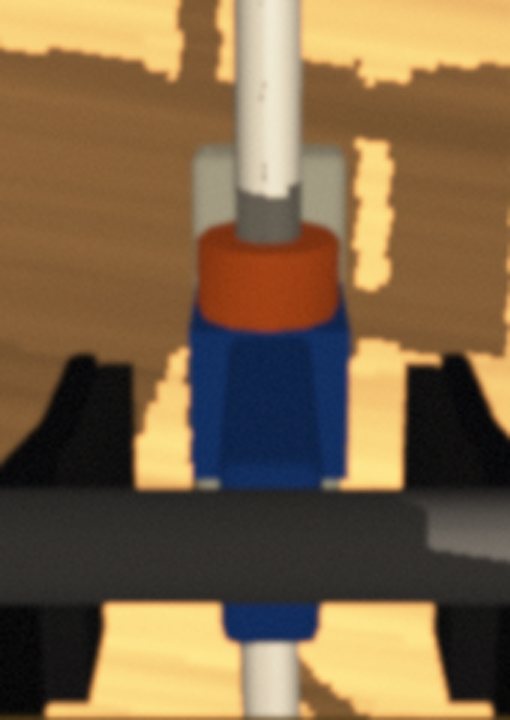

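Emit:
drive_tool(motion=[[-1,0,0,0],[-3,0,0,0],[-6,0,0,0],[-9,0,0,0],[-11,0,0,0],[-11,0,0,0],[-11,0,0,0]])

```text
time: 14.42
ee_pos: [0.6598, 0.0225, 0.2647]
eef_rot: [0.706, 0.054, -0.704, 0.053]
ft_force: [-0.7, 0.9, -1.0]
width: 0.0392
```

```bash
python3 st.py w20 1;python3 -c "
from h import *
crop(cv2.imread('pics/w20.png'),250,180,390,400,3,'pics/w20d.png')
cv2.imwrite('pics/s20.png',r.camera('side')[:,:,::-1])
crop(cv2.imread('pics/s20.png'),330,170,410,260,6,'pics/s20c.png')"
```

```text
14.4167 pos [0.6598 0.0225 0.2647] yaw -81.31 w 0.0392
F world [-0.65  0.88 -1.  ] F tool [ 1.   -0.97  0.51] T tool [ 0.035 -0.186  0.045]
```

View pics/w20d.png

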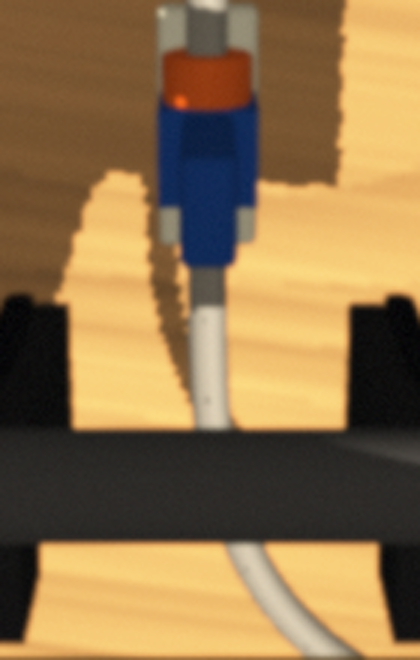

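View pics/s20c.png

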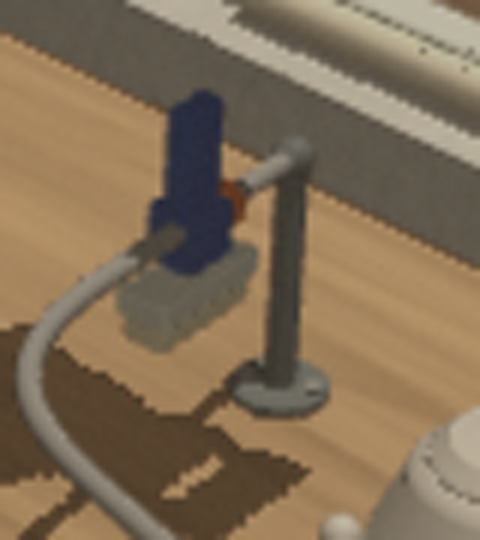

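Emit:
drive_tool(motion=[[0,-2,1,0.3],[0,-5,2.5,0.7],[0,-8,4.2,1.1],[0,-11,6,1.6],[0,-14,7.7,2.1],[0,-17,9.4,2.6],[0,-20,11,3.1],[0,-23,12.6,3.6],[0,-26,14.2,4],[0,-28,15.4,4],[0,-28,15.4,4],[0,-28,15.4,4]], grip=255)

```text
time: 15.52
ee_pos: [0.4633, 0.2773, 0.2621]
eef_rot: [-0.703, 0.069, 0.704, 0.068]
ft_force: [0.5, -0.4, -0.4]
width: 0.0005
```

```bash
python3 st.py w21 1; python3 go.py .465 .277 .074 -101.5; python3 -c "
from h import *
print(r.read_state()['joint_positions'])
s=cv2.imwrite('pics/s21.png',r.camera('side')[:,:,::-1])"
```

```text
15.5167 pos [0.4633 0.2773 0.2621] yaw -101.1 w 0.0005
F world [ 0.45 -0.39 -0.44] F tool [ 0.44  0.29 -0.52] T tool [-0.046 -0.075  0.048]
t 15.5667 pos [0.4644 0.2759 0.2623] yaw -101.25 F [ 0.13 -0.18 -0.51] w 0.0006
tool cm [18.83 -0.14 -0.05] twist 0.05
[-1.32216665  0.14975651  0.78438881  1.69021576 -0.10783374  1.34742121
 -2.28650812]
```

View pics/w21.png

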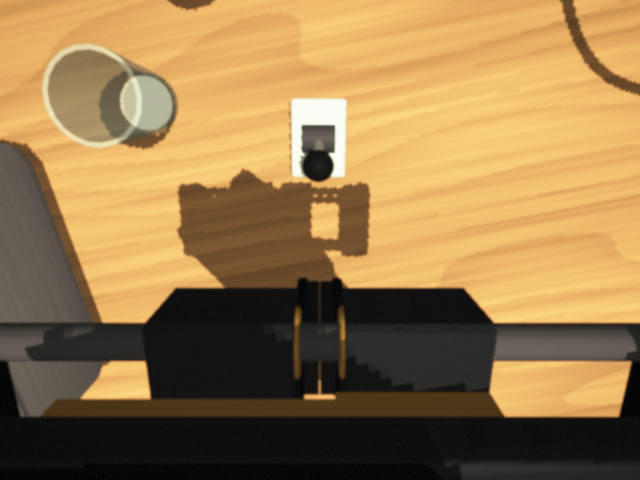

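View pics/s21.png

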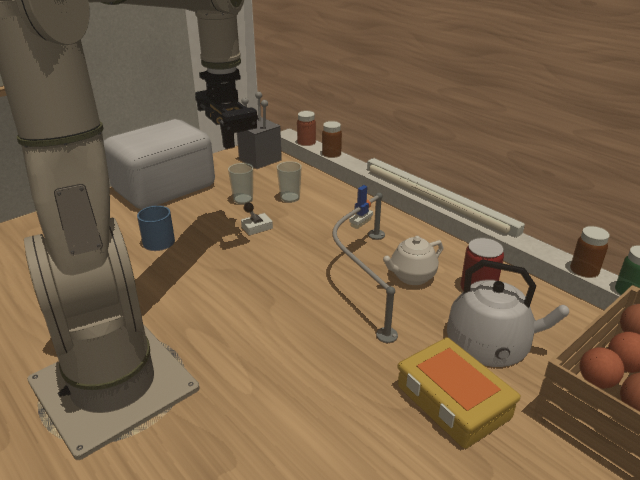

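Run:
```python
from pl2 import *
tcp=(.4644,.2765);yaw=-101.2
q=np.load("pics/w21.npy");c=dict(fx=411.0748,fy=411.0748,cx=319.1937,cy=237.982,xyz=q[:3],orientation=q[3:])
for p,z in [((317,165),.066),((292,99),.025),((347,99),.025),((346,177),.025),((292,177),.025)]:
    P=atz(c,*p,z);print(p,P.round(4), (np.array(bk(yaw,tcp,P[:2]))*1000).round(1))
```

```text
(317, 165) [0.5022 0.2714 0.066 ] [38.1 -2.3]
(292, 99) [0.5587 0.2828 0.025 ] [ 91.3 -24.5]
(347, 99) [0.5494 0.2354 0.025 ] [91.4 23.8]
(346, 177) [0.4823 0.2482 0.025 ] [23.1 24.3]
(292, 177) [0.4919 0.2971 0.025 ] [ 23.  -25.6]
```

Emit:
drive_tool(motion=[[3,-0.1,0,0],[6.5,-0.2,0,0],[10,-0.2,0,0],[13,-0.2,0,0],[16,-0.2,0,0],[18,-0.2,0,0],[18.8,-0.2,0,0],[18.8,-0.2,0,0],[18.8,-0.2,0,0]])

```text
time: 16.37
ee_pos: [0.466, 0.2774, 0.0756]
eef_rot: [0.704, -0.07, -0.703, -0.07]
ft_force: [0.3, 0.4, 0.5]
width: 0.0003
```

```bash
python3 st.py w22 1; python3 -c "
from h import *
cv2.imwrite('pics/s22.png',r.camera('side')[:,:,::-1])
crop(cv2.imread('pics/s22.png'),200,130,310,260,5,'pics/s22c.png')"
```

```text
16.3667 pos [0.466  0.2774 0.0756] yaw -101.39 w 0.0003
F world [0.32 0.38 0.47] F tool [-0.47 -0.44 -0.24] T tool [ 0.044 -0.162  0.1  ]
```

View pics/w22.png

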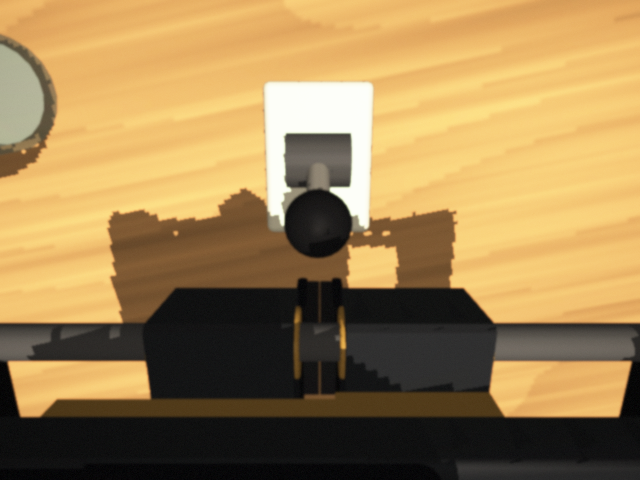

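View pics/s22c.png

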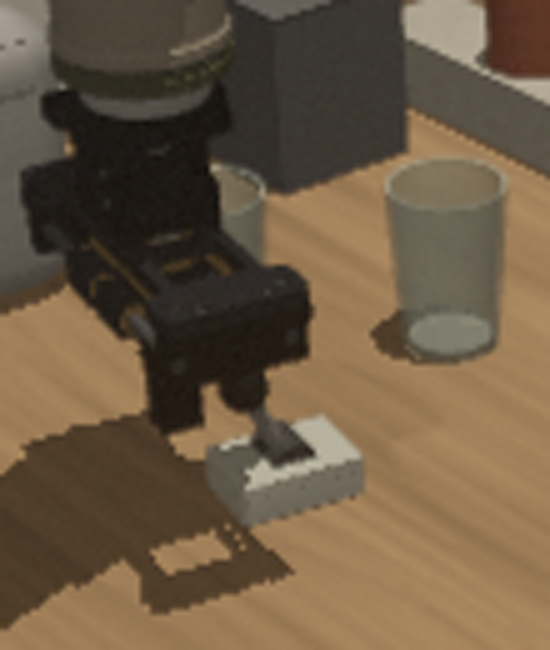

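Emit:
drive_tool(motion=[[0,0,-0.4,0],[0,0,-0.9,0],[0,0,-1.4,0],[0,0,-1.9,0],[0,0,-2.4,0],[0,0,-2.9,0],[0,0,-3.4,0],[0,0,-3.9,0],[0,0,-4.4,0],[0,0,-4.8,0],[0,0,-4.8,0]])

```text
time: 17.38
ee_pos: [0.5132, 0.2683, 0.075]
eef_rot: [0.704, -0.07, -0.703, -0.07]
ft_force: [-0.4, -0.6, -0.0]
width: 0.0004
```

```bash
python3 st.py w23 2; python3 -c "
from h import *
cv2.imwrite('pics/s23.png',r.camera('side')[:,:,::-1])
crop(cv2.imread('pics/s23.png'),200,130,310,260,5,'pics/s23c.png')"
```

```text
17.4333 pos [0.5129 0.2683 0.0749] yaw -101.34 w 0.0004
F world [-0.16 -0.58  0.02] F tool [-0.02  0.6   0.05] T tool [ 0.007 -0.222  0.044]
```

View pics/w23.png

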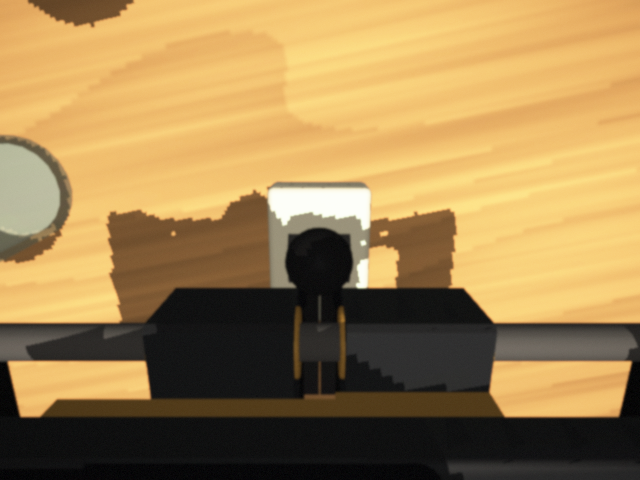

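View pics/s23c.png

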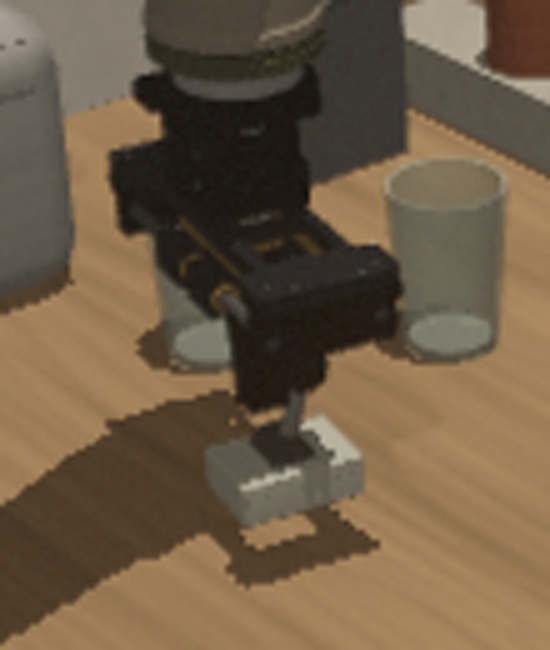

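Emit:
drive_tool(motion=[[0,0,-0.2,0],[0,0,-0.4,0],[0,0,-0.6,0],[0,0,-0.7,0],[0,0,-0.8,0]])

```text
time: 17.95
ee_pos: [0.5199, 0.2672, 0.0748]
eef_rot: [-0.704, 0.07, 0.704, 0.07]
ft_force: [-1.8, 0.9, -0.9]
width: 0.0002
```

```bash
python3 st.py w24 2; python3 -c "
from h import *
cv2.imwrite('pics/s24.png',r.camera('side')[:,:,::-1])
crop(cv2.imread('pics/s24.png'),200,130,310,260,5,'pics/s24c.png')"
```

```text
18.0 pos [0.52   0.2671 0.0748] yaw -101.31 w 0.0005
F world [-1.53  0.39 -1.1 ] F tool [ 1.1  -0.08  1.58] T tool [-0.028 -0.477  0.054]
```

View pics/s24c.png

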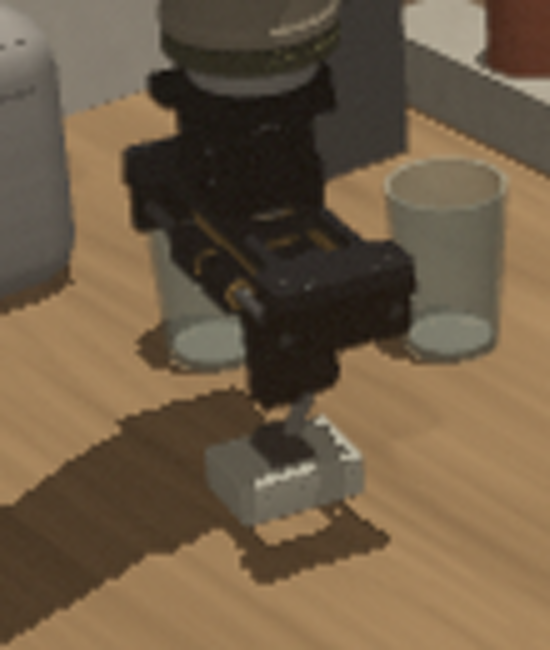

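Emit:
drive_tool(motion=[[0,0,-0.1,0],[0,0,-0.2,0],[0,0,-0.2,0]])

```text
time: 18.35
ee_pos: [0.5221, 0.2667, 0.0749]
eef_rot: [0.704, -0.07, -0.704, -0.07]
ft_force: [-0.8, 0.2, -0.6]
width: 0.0005
```

```bash
python3 st.py w25 2
```

```text
18.4 pos [0.5221 0.2667 0.0749] yaw -101.31 w 0.0003
F world [-0.8   0.27 -1.14] F tool [ 1.14 -0.1   0.84] T tool [-0.003 -0.457  0.038]
```

Emit:
drive_tool(motion=[[0,0,-0.1,0],[0,0,-0.2,0],[0,0,-0.2,0]])

```text
time: 18.7
ee_pos: [0.5237, 0.2664, 0.0748]
eef_rot: [-0.703, 0.07, 0.704, 0.07]
ft_force: [-1.7, 0.8, -0.8]
width: 0.0006
```

```bash
python3 st.py w26 2
```

```text
18.75 pos [0.5237 0.2665 0.0748] yaw -101.3 w 0.0006
F world [-2.45  0.85 -1.22] F tool [ 1.23 -0.36  2.57] T tool [ 0.002 -0.805  0.11 ]
```

Emit:
drive_tool(motion=[[0,0,-0.1,0],[0,0,-0.1,0]])

```text
time: 18.97
ee_pos: [0.5239, 0.2664, 0.0747]
eef_rot: [-0.703, 0.07, 0.704, 0.069]
ft_force: [-5.9, 0.3, 2.0]
width: 0.0003
```

```bash
python3 st.py w27 2
```

```text
19.0167 pos [0.5239 0.2664 0.0747] yaw -101.28 w 0.0007
F world [-6.47  0.43  2.21] F tool [-2.19  0.85  6.43] T tool [ 0.012 -1.691  0.267]
```

At the end stop (6 N). Back off and rise.

Emit:
drive_tool(motion=[[0,0,0.5,0],[0,0,2,0],[0,0,4,0],[0,0,6.5,0],[-2,0,7,0],[-5,0,7,0],[-9,0,7,0],[-13,0,7,0],[-16,0,7,0],[-16,0,7,0],[-16,0,7,0]])

```text
time: 19.98
ee_pos: [0.4575, 0.2804, 0.237]
eef_rot: [0.705, -0.068, -0.703, -0.071]
ft_force: [-0.1, -0.0, -0.8]
width: 0.0006
```

```bash
python3 st.py w28 1
python3 - <<'E'
from h import *
s=r.camera('side')[:,:,::-1];t=r.camera('top')[:,:,::-1]
cv2.imwrite('pics/s28.png',s);cv2.imwrite('pics/t28.png',t)
a=cv2.resize(s[190:240,230:290],(480,400),interpolation=2);b=cv2.resize(s[170:260,330:410],(320,360),interpolation=2)
cv2.imwrite('pics/c28.png',np.hstack([a,cv2.copyMakeBorder(b,0,40,0,0,0)]))
# bystander shift: image differences top
d=cv2.absdiff(t,cv2.imread('pics/top0.png')).max(2)
cv2.imwrite('pics/d28.png',d*3)
E
```

```text
19.9833 pos [0.4575 0.2804 0.237 ] yaw -101.33 w 0.0006
F world [-0.14 -0.04 -0.77] F tool [0.77 0.07 0.13] T tool [-0.01  -0.176  0.099]
```

View pics/c28.png

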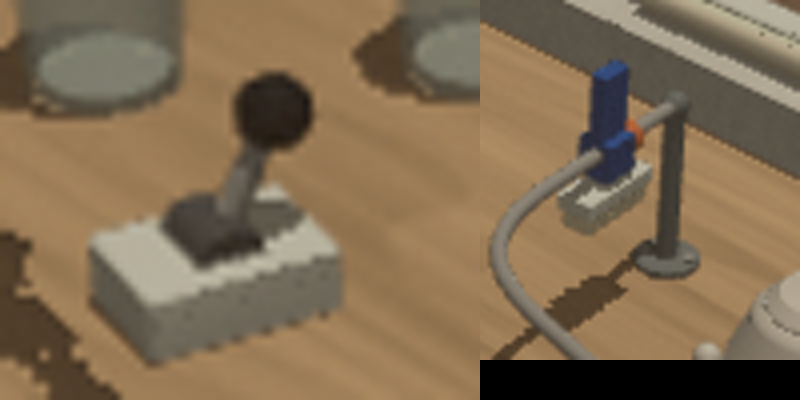

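View pics/w28.png

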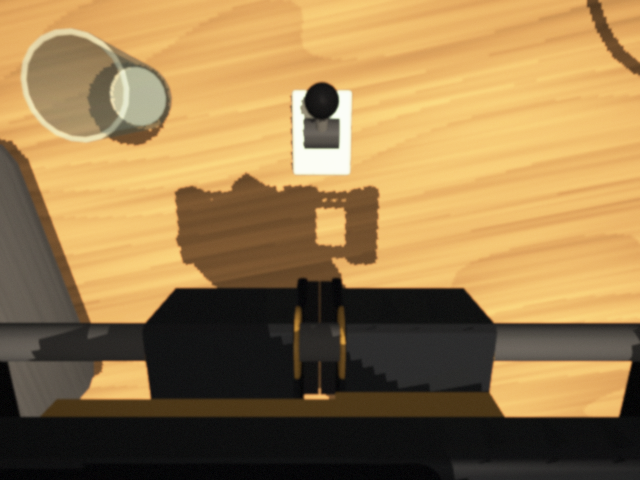

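View pics/d28.png

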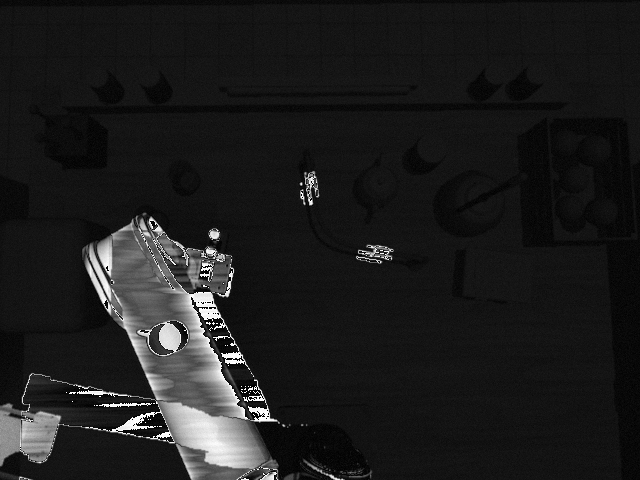

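Run:
```python
from pl2 import *
q=np.load("pics/w28.npy");c=dict(fx=411.0748,fy=411.0748,cx=319.1937,cy=237.982,xyz=q[:3],orientation=q[3:])
b,res=tri((c,321,100),(cal('side'),230+273/8-.4,190+110/8-.4));print('ball',b,res)
C=np.mean([atz(c,*p,.025) for p in [(293,91),(351,91),(351,174),(293,174)]],0);print(C, (b-C)[:2]@[.98,-.2], b[2])
t=cv2.imread('pics/t28.png');crop(t,295,150,335,220,8,'pics/t28c.png')
```

```text
ball [0.54470136 0.26254344 0.06603185] [array([-0.1,  0.3]), array([ 0.1, -0. ])]
[0.52058569 0.26644308 0.025     ] 0.024413280645133872 0.06603185080654576
```

View pics/t28c.png

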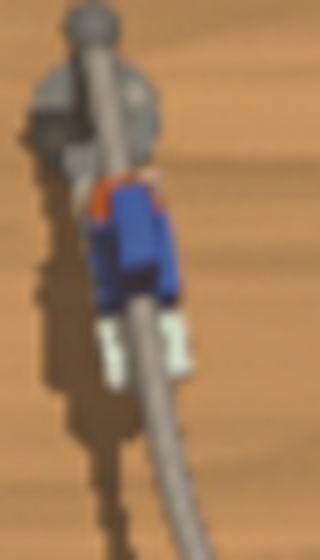

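Ball is +24.4 mm from the base centre at 66 mm height, which is the full-on position. The carriage is against the collar. Handing in.

```bash
python3 -c "
from bench import r
print(r.close_job())"
```

```text
the job is handed in; nothing more can be done
None
```

I slid the carriage home and let go of it, then flipped the toggle fully to on, and handed the job in at about 20 s of the 72 s allowed. `close_job` gives no verdict, so I have only my own checks.

- **Carriage:** I gripped the tab and lifted it until the bore hung free on the rod. I then moved along the bend in short steps, re-tracing the rod ahead in the wrist camera each time. Side forces stayed near zero. It met the stop collar at about 3.5 to 4 N, was lowered onto the rod and released. The wrist, side and top pictures afterwards show it upright with its front face against the collar; I did not measure that gap separately.
- **Switch:** I pushed the ball with closed fingers until it met its end stop at about 6.5 N. The ball now stands 24.4 mm past the block centre at 66 mm height, which matches the full 1.0 rad. Its starting position measured 19 mm off centre instead of the expected 24 mm, but the toggle was still clearly off.
- **Everything else:** comparing the first and last top pictures, only the carriage, the toggle and the arm have moved. In the last top picture the arm covers the mug and one tumbler. I checked the tumbler in the side view but did not separately recheck the mug. The gripper was clear of everything at the end.
- **Disagreements:** the top camera and the wrist and arm readings differed by 2 to 3 mm, so I steered by the wrist camera.

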